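# Load the warming pan from the tilt-out bin

## Task

Pull the tilt-out parts bin fully forward on its pivot and take every eye bracket from its back, putting each one flat on the pan's floor with its eye over a post of its own, while the pan still stands in its parking place (the square). When all are loaded, slide the pan along the hob, without lifting it, until it is centred on the heating place (the circles), push the bin fully shut and leave the other things on the bench undisturbed.

Things in the scene. Friction and masses are not known exactly. Their poses are not given: they have to be found in the camera images.
- bracket1_grip (a point): Middle of the shank (half-way up) of a plain steel eye bracket, 60 g: one flat piece 14 mm thick, 60 mm long, a round eye with a straight shank 16 mm wide. x points from the shank to the eye, whose centre is 30 mm from here; the shank ends 16 mm behind here; z is across the thickness (either face may be up). Starts flat at the back of the bin. May be absent (None).
- bracket1_eye (a point): Centre of that bracket's eye, half-way through the 14 mm thickness: ring 28 mm outside, with a 16 mm through-hole. Same axes as the grip point. In the bin the eye points roughly to the bin's back.
- bracket2_grip (a point): Middle of the shank (half-way up) of a plain steel eye bracket, 60 g: one flat piece 14 mm thick, 60 mm long, a round eye with a straight shank 16 mm wide. x points from the shank to the eye, whose centre is 30 mm from here; the shank ends 16 mm behind here; z is across the thickness (either face may be up). Starts flat at the back of the bin. May be absent (None).
- bracket2_eye (a point): Centre of that bracket's eye, half-way through the 14 mm thickness: ring 28 mm outside, with a 16 mm through-hole. Same axes as the grip point. In the bin the eye points roughly to the bin's back.
- bracket3_grip (a point): Middle of the shank (half-way up) of a plain steel eye bracket, 60 g: one flat piece 14 mm thick, 60 mm long, a round eye with a straight shank 16 mm wide. x points from the shank to the eye, whose centre is 30 mm from here; the shank ends 16 mm behind here; z is across the thickness (either face may be up). Starts flat at the back of the bin. May be absent (None).
- bracket3_eye (a point): Centre of that bracket's eye, half-way through the 14 mm thickness: ring 28 mm outside, with a 16 mm through-hole. Same axes as the grip point. In the bin the eye points roughly to the bin's back.
- bracket4_grip (a point): Middle of the shank (half-way up) of a plain steel eye bracket, 60 g: one flat piece 14 mm thick, 60 mm long, a round eye with a straight shank 16 mm wide. x points from the shank to the eye, whose centre is 30 mm from here; the shank ends 16 mm behind here; z is across the thickness (either face may be up). Starts flat at the back of the bin. May be absent (None).
- bracket4_eye (a point): Centre of that bracket's eye, half-way through the 14 mm thickness: ring 28 mm outside, with a 16 mm through-hole. Same axes as the grip point. In the bin the eye points roughly to the bin's back.
- bin (a joint): Tilt of the grey parts bin about its low front pivot, rad: 0 = shut (upright, under the dust cover), grows as its top is pulled forward, 0.6 = fully forward against its stop. Stays wherever it is left (stiff hinge, 0.6 N m, bin 0.6 kg). The fixed housing's clear dust cover, 324 mm wide, lies level 174 to 182 mm above the pivot, from 60 to 160 mm behind it.
- bin_hinge (a point): Pivot axis of the bin, mid-width, 30 mm above the bench. Axes tilt with the bin: y along the pivot; z up and x to the back when shut. In this frame (mm) the floor is at z = 75, x from -30 to 124, 280 wide inside; front wall up to z = 105, back to 115, sides to 110; a rib 6 high and 5 thick crosses the floor at x = 45 and the brackets lie behind it.
- bin_rail (a point): Middle of the bin's pull rail: round steel bar 12 mm thick, 90 mm long (along y), on two stubs 25 mm above the front wall's top; 160 mm above the bench when shut (33 mm in front of and 130 mm above the pivot). Can be pinched from above with one finger either side; it can turn in the grip as the bin tilts.
- pan_center (a point): Centre of the underside of the aluminium pan: round, 184 mm across the rim, 24 mm high, flat floor 4 mm thick, 168 mm across inside, three upright posts inside and one handle along the pan's x axis. 0.75 kg. Stands on the hob.
- pan_handle (a point): Middle of the pan's black straight handle: bar 80 mm long (along the pan's x), 16 mm wide, 14 mm thick; 135 mm from the pan's centre; its underside is 19 mm above the hob.
- pan_post1 (a point): Tip of one of the three upright posts in the pan: 8 mm thick with a round tip 44 mm above the pan's floor; the posts stand 42 mm from the pan's centre, 120 degrees apart.
- pan_post2 (a point): Tip of one of the three upright posts in the pan: 8 mm thick with a round tip 44 mm above the pan's floor; the posts stand 42 mm from the pan's centre, 120 degrees apart.
- pan_post3 (a point): Tip of one of the three upright posts in the pan: 8 mm thick with a round tip 44 mm above the pan's floor; the posts stand 42 mm from the pan's centre, 120 degrees apart.
- mark_heat: Heating place on the hob's top: three concentric white circles, the largest 168 mm across. Origin at their centre, on the hob's top. The hob is a low fixed black-topped slab, 270 x 430 mm, 24 mm above the bench.
- mark_park: Parking place on the hob's top: white square outline 164 mm wide. Origin at its centre. The two places are 180 mm apart and may be either way round.
- beaker: Bystander, not to be disturbed: glass beaker, 64 mm across, 85 mm tall; origin at the centre of its underside.
- reagent_bottle: Bystander, not to be disturbed: amber bottle, 70 mm across, 160 mm tall; origin at the centre of its underside.
- sample_jar: Bystander, not to be disturbed: white jar, 56 mm across, 75 mm tall; origin at the centre of its underside.
- tip_box: Bystander, not to be disturbed: closed blue box 120 x 85 x 65 mm; origin at the centre of its underside.
- wash_bottle: Bystander, not to be disturbed: white bottle, 66 mm across, 140 mm tall; origin at the centre of its underside.
- timer: Bystander, not to be disturbed: grey flat timer 50 x 70 x 25 mm; origin at the centre of its underside.

How it is judged:
On the way, in this order (a step that is already met when the one before it is completed fails the run):
1. the bin is tipped fully forward (over 0.5 rad) (value of joint bin above 0.5 rad), for 0.2 s.
2. every bracket lies flat on the pan's floor with its eye over a post, the pan not yet at the heating place (over 100 mm from it) (((horizontal distance between bracket1_eye and pan_post1 below 0.009 m and z of bracket1_eye in the frame of pan_center below 0.018 m and angle between the z axis of bracket1_eye and the z axis of pan_center, either way round below 0.2 rad) or (horizontal distance between bracket1_eye and pan_post2 below 0.009 m and z of bracket1_eye in the frame of pan_center below 0.018 m and angle between the z axis of bracket1_eye and the z axis of pan_center, either way round below 0.2 rad) or (horizontal distance between bracket1_eye and pan_post3 below 0.009 m and z of bracket1_eye in the frame of pan_center below 0.018 m and angle between the z axis of bracket1_eye and the z axis of pan_center, either way round below 0.2 rad)) and ((horizontal distance between bracket2_eye and pan_post1 below 0.009 m and z of bracket2_eye in the frame of pan_center below 0.018 m and angle between the z axis of bracket2_eye and the z axis of pan_center, either way round below 0.2 rad) or (horizontal distance between bracket2_eye and pan_post2 below 0.009 m and z of bracket2_eye in the frame of pan_center below 0.018 m and angle between the z axis of bracket2_eye and the z axis of pan_center, either way round below 0.2 rad) or (horizontal distance between bracket2_eye and pan_post3 below 0.009 m and z of bracket2_eye in the frame of pan_center below 0.018 m and angle between the z axis of bracket2_eye and the z axis of pan_center, either way round below 0.2 rad)) and ((horizontal distance between bracket3_eye and pan_post1 below 0.009 m and z of bracket3_eye in the frame of pan_center below 0.018 m and angle between the z axis of bracket3_eye and the z axis of pan_center, either way round below 0.2 rad) or (horizontal distance between bracket3_eye and pan_post2 below 0.009 m and z of bracket3_eye in the frame of pan_center below 0.018 m and angle between the z axis of bracket3_eye and the z axis of pan_center, either way round below 0.2 rad) or (horizontal distance between bracket3_eye and pan_post3 below 0.009 m and z of bracket3_eye in the frame of pan_center below 0.018 m and angle between the z axis of bracket3_eye and the z axis of pan_center, either way round below 0.2 rad)) and ((horizontal distance between bracket4_eye and pan_post1 below 0.009 m and z of bracket4_eye in the frame of pan_center below 0.018 m and angle between the z axis of bracket4_eye and the z axis of pan_center, either way round below 0.2 rad) or (horizontal distance between bracket4_eye and pan_post2 below 0.009 m and z of bracket4_eye in the frame of pan_center below 0.018 m and angle between the z axis of bracket4_eye and the z axis of pan_center, either way round below 0.2 rad) or (horizontal distance between bracket4_eye and pan_post3 below 0.009 m and z of bracket4_eye in the frame of pan_center below 0.018 m and angle between the z axis of bracket4_eye and the z axis of pan_center, either way round below 0.2 rad)) and horizontal distance between pan_center and mark_heat above 0.1 m), for 0.2 s.
3. the pan stands on the heating place (within 15 mm) (horizontal distance between pan_center and mark_heat below 0.015 m), for 0.2 s.
At the end, for the whole second after the job is handed in: Every bracket has its eye around a post (within 9 mm) and lies flat on the pan's floor, one to a post; the pan stands on the hob within 15 mm of the centre of the heating place; the bin is shut (below 0.06 rad) (((horizontal distance between bracket1_eye and pan_post1 below 0.009 m and z of bracket1_eye in the frame of pan_center below 0.018 m and angle between the z axis of bracket1_eye and the z axis of pan_center, either way round below 0.2 rad) or (horizontal distance between bracket1_eye and pan_post2 below 0.009 m and z of bracket1_eye in the frame of pan_center below 0.018 m and angle between the z axis of bracket1_eye and the z axis of pan_center, either way round below 0.2 rad) or (horizontal distance between bracket1_eye and pan_post3 below 0.009 m and z of bracket1_eye in the frame of pan_center below 0.018 m and angle between the z axis of bracket1_eye and the z axis of pan_center, either way round below 0.2 rad)) and ((horizontal distance between bracket2_eye and pan_post1 below 0.009 m and z of bracket2_eye in the frame of pan_center below 0.018 m and angle between the z axis of bracket2_eye and the z axis of pan_center, either way round below 0.2 rad) or (horizontal distance between bracket2_eye and pan_post2 below 0.009 m and z of bracket2_eye in the frame of pan_center below 0.018 m and angle between the z axis of bracket2_eye and the z axis of pan_center, either way round below 0.2 rad) or (horizontal distance between bracket2_eye and pan_post3 below 0.009 m and z of bracket2_eye in the frame of pan_center below 0.018 m and angle between the z axis of bracket2_eye and the z axis of pan_center, either way round below 0.2 rad)) and ((horizontal distance between bracket3_eye and pan_post1 below 0.009 m and z of bracket3_eye in the frame of pan_center below 0.018 m and angle between the z axis of bracket3_eye and the z axis of pan_center, either way round below 0.2 rad) or (horizontal distance between bracket3_eye and pan_post2 below 0.009 m and z of bracket3_eye in the frame of pan_center below 0.018 m and angle between the z axis of bracket3_eye and the z axis of pan_center, either way round below 0.2 rad) or (horizontal distance between bracket3_eye and pan_post3 below 0.009 m and z of bracket3_eye in the frame of pan_center below 0.018 m and angle between the z axis of bracket3_eye and the z axis of pan_center, either way round below 0.2 rad)) and ((horizontal distance between bracket4_eye and pan_post1 below 0.009 m and z of bracket4_eye in the frame of pan_center below 0.018 m and angle between the z axis of bracket4_eye and the z axis of pan_center, either way round below 0.2 rad) or (horizontal distance between bracket4_eye and pan_post2 below 0.009 m and z of bracket4_eye in the frame of pan_center below 0.018 m and angle between the z axis of bracket4_eye and the z axis of pan_center, either way round below 0.2 rad) or (horizontal distance between bracket4_eye and pan_post3 below 0.009 m and z of bracket4_eye in the frame of pan_center below 0.018 m and angle between the z axis of bracket4_eye and the z axis of pan_center, either way round below 0.2 rad)) and value of joint bin below 0.06 rad and horizontal distance between pan_center and mark_heat below 0.015 m and z of pan_center in the frame of mark_heat below 0.004 m); the robot touches nothing.
It fails at once if the pan is lifted off the hob or tipped (z of pan_center in the frame of mark_heat above 0.012 m or angle between pan_center's own z axis and vertical above 0.2 rad).
It fails at once if a bystander is pushed more than 30 mm away or knocked over (distance of any of beaker, reagent_bottle, sample_jar, tip_box, wash_bottle, timer from where it was at the start of the episode above 0.03 m or angle between any of beaker, reagent_bottle, sample_jar, tip_box, wash_bottle, timer's own z axis and vertical above 0.5 rad).
Of bracket1, bracket2, bracket3, bracket4 only 2 to 3 are there at a start; the rules pass over those that are not, and their reading is None.
At some moment in a run one of pan may be knocked a few centimetres aside while the robot is not near it.
Once in a run the grip may slacken for a moment while it holds something.
It also fails if it takes over 210 s, if anything falls off the work surface, if the arm or the gripper's body presses on something with over 40 N, if the wrist force passes 120 N, or if a joint passes its speed limit or range.

## Robot

A 6-joint arm with a two-finger parallel gripper is mounted at the origin on the work surface. World frame = base frame: x ahead of the robot, y to its left, z up, the work surface at z = 0. Lengths are in m, angles in rad, forces in N, time in s.
With the tool pointing down it reaches from about 0.3 to 0.75 m from the base axis. Payload 8.5 kg.
Tool frame: the origin (TCP) lies at the very end of the fingers, on their centre line; the grasp point (between the pads) lies bot.pinch_z behind it (bot.pinch_z is the distance from the TCP to the grasp point, in m); z points along the fingers, x is the direction in which the jaws open and shut, and the axes are right-handed (so a half turn about z gives the same grasp; the last joint's range is limited). The gripper opens to 88 mm and grips with 3 to 60 N. Pads are 18 mm wide; open, the fingers measure 123 mm over their backs; the gripper's body (75 mm by 187 mm) begins 45 mm behind the grasp point.
Start: joints at [-1.337, 0.381, 1.297, -0, 1.464, -0.215], TCP at [0.239, -0.496, 0.239] pointing down, gripper open.
Joint ranges: [-3.11, 3.11], [-0.89, 2.33], [0.22, 2.48], [-1.42, 4.56], [0.17, 2.85], [-2.88, 2.88]. Speed limits (rad/s): [2.39, 2.39, 3.14, 3.14, 3.14, 3.14].

## Interface

Orientations are given as a unit quaternion [w, x, y, z].
In Python, from rig import bot, viewer, job gives the robot as it stands. The module is installed in compiled form; this text tells all that it offers.
- The arm moves only by the tool jog_arm, never from a script. Its argument "increments" is a list that holds one entry, the list of rows, each a list of 5 numbers: the shift along the tool's x, y, z in cm, then the turn about the tool's z in rad, then the opening in per cent of the stroke, from 0 (shut) to 100 (fully open). In form: [[[x, y, z, yaw, jaw], ...]]. A call has 1 to 8 rows; each row shifts and turns the pose as measured when the row begins, along the tool's axes as they then stand; what a row does not reach is not made up. A row lasts 1/8 s, in which the tool goes at most 62.5 mm and 10.7 degrees, less where a joint would pass 70% of its speed; a pose out of reach is approached as far as the arm can. A call is refused whole if a number of a shift passes 6.25 or a number of a turn 0.188, either way. A call with a gripper value outside its range is refused whole. The fingers move at their own pace and stop on an object; "force" is the grip in N (left out, the last holds). Time passes only in rows, so rows that do not move let the fingers close. It gives the time, the measured TCP pose, the force and the opening at its end, in the units of the state.
- bot.state(): the state, without advancing time (a new reading comes with each control period).
- viewer.camera(name): name is "scene" or "side" or "wrist"; returns (picture, depth): 400x640x3 uint8, blue, green, red; 400x640 float32, m along the optical axis (not along the pixel's ray), 0 where there is no reading.
- viewer.camera_params(name): a dict with "camera_matrix" (3x3 intrinsics, pixels), "world_to_cam" (4x4, takes a point from world to camera coordinates). Camera axes: x right, y up, looking along -z (the intrinsics and any distortion apply to the point x, -y, -z); pixel columns grow to the right and rows downward; lengths in m; the calibration is good to about 2 mm. A picture is of the moment at which its call begins: read the wrist's pose just before it. camera_params takes no time and is no camera call; for the wrist camera it gives the pose at the moment of the call.
- job.sign_off(): hands the job in, once; it reports no verdict.
The state is a dict: "clock": time; "qpos": joint angles; "dq": joint speeds; "joint_efforts": joint torques, N m; "ee_pos": TCP position; "eef_rot": TCP orientation; "force": force on the tool from outside, world axes, zero at the start; "torque": the same for the moment, N m; "finger_gap": finger opening in m.
Only numpy, scipy, OpenCV 4.12 (cv2) and the standard library are available. Lean on these libraries where they do the work, as an engineer would, in place of code of your own. Each camera call takes 0.05 s, during which the arm holds its last target. There are 200 camera calls.

## Working session

There is one attempt and no reset: what is moved stays moved. The work goes in short steps, Python scripts to look and compute and a tool call to move; the robot and the scene stay as the last step left them, time stands still between calls to the robot, and variables do not carry over. Pictures are saved under pics/ and viewed, about 12 in all and at most 16, crops included, and the job is handed in when it is done.

Besides the shell and the picture viewer there is one more tool, called after "Request:" as name(argument=value, ...) on one line, values as JSON. jog_arm: Moves the arm, as the interface text tells. Its arguments: {"type":"object","properties":{"increments":{"type":"array"},"force":{"type":"number"}},"required":["increments"]}

```bash
mkdir -p pics; cat > h.py <<'E'
import numpy as np, cv2
from scipy.spatial.transform import Rotation as R
from rig import bot, viewer, job
def shot(name,fn=None):
    p=viewer.camera_params(name); im,d=viewer.camera(name)
    if fn: cv2.imwrite(fn,im)
    np.savez(f'/tmp/{name}.npz',im=im,d=d,K=p['camera_matrix'],W=p['world_to_cam'])
    return im,d
def load(name):
    return np.load(f'/tmp/{name}.npz')
def cloud(name):
    z=load(name);d=z['d'];K=z['K'];v,u=np.mgrid[0:400,0:640]
    X=(u-K[0,2])/K[0,0]*d;Y=(v-K[1,2])/K[1,1]*d
    P=np.stack([X,-Y,-d,np.ones_like(d)],-1)
    return (P@np.linalg.inv(z['W']).T)[...,:3]
def atz(name,uv,h):
    z=load(name);K=z['K'];W=z['W'];Ci=np.linalg.inv(W)
    r=Ci[:3,:3]@np.array([(uv[0]-K[0,2])/K[0,0],-(uv[1]-K[1,2])/K[1,1],-1]);c=Ci[:3,3]
    return c+r*(h-c[2])/r[2]
def proj(name,p):
    z=load(name);q=z['W']@np.append(p,1);K=z['K'];return np.array([K[0,0]*q[0]/-q[2]+K[0,2],K[1,1]*q[1]/q[2]+K[1,2]]) if 0 else np.array([K[0,0]*q[0]/-q[2]+K[0,2],-K[1,1]*q[1]/-q[2]+K[1,2]])
def st():
    s=bot.state();r=R.from_quat(np.roll(s['eef_rot'],-1)).as_matrix()
    print('t',round(s['clock'],2),'tcp',np.round(s['ee_pos'],4),'x',np.round(r[:,0],3),'z',np.round(r[:,2],3),'F',np.round(s['force'],1),'gap',s['finger_gap']);return s,r
E
python3 - <<'E'
from h import *
st();print(bot.pinch_z)
a,_=shot('scene','pics/s1.png');b,_=shot('side','pics/d1.png')
for n in('scene','side'):
    z=load(n);print(n,np.round(np.linalg.inv(z['W']),3).tolist(),z['K'].tolist(),(z['d']>0).mean())
E
```

```text
t 0.0 tcp [ 0.2386 -0.4953  0.2381] x [ 0.434 -0.901 -0.001] z [-0.     0.001 -1.   ] F [-0.7  0.2  0.3] gap 0.08817541775064221
0.0187
scene [[-0.279, -0.676, 0.682, 1.469], [0.96, -0.209, 0.186, 0.265], [0.017, 0.706, 0.708, 1.102], [0.0, 0.0, 0.0, 1.0]] [[493.4710122670462, 0.0, 312.9620641404503], [0.0, 493.4710122670462, 200.964054337704], [0.0, 0.0, 1.0]] 0.99594140625
side [[-0.906, 0.338, -0.254, 0.31], [-0.423, -0.697, 0.58, 0.557], [0.019, 0.633, 0.774, 0.829], [0.0, 0.0, 0.0, 1.0]] [[407.73177175546925, 0.0, 316.3589702048298], [0.0, 407.73177175546925, 199.54737309418377], [0.0, 0.0, 1.0]] 0.996015625
```

View pics/s1.png

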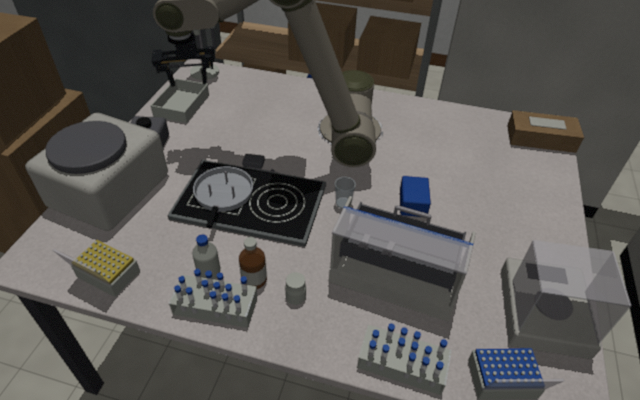

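View pics/d1.png

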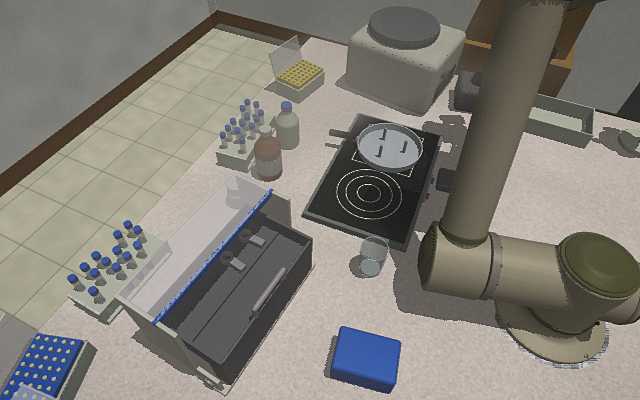

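The scene view shows the hob with the pan parked at about (223,187), the heat circles at (278,202) and the bin at (400,245). The side view shows the bin's rail from about (256,312) to (285,268). Brackets are visible at about (250,238) and (235,262), and the pan is at (390,147).

```bash
python3 - <<'E'
from h import *
im=load('side')['im']
a=cv2.resize(im[180:390,110:320],(630,630),interpolation=cv2.INTER_CUBIC)[:600]
b=cv2.resize(im[100:240,310:450],None,fx=4,fy=4,interpolation=cv2.INTER_CUBIC)
cv2.imwrite('pics/c1.png',cv2.resize(np.hstack([cv2.resize(a,(560,533)),cv2.resize(b,(533,533))])[:, :],(800,390)))
P=cloud('side')
for n,uv in dict(railA=(256,312),railB=(285,268),railm=(270,290)).items(): print(n,np.round(atz('side',uv,.16),3),np.round(P[uv[1],uv[0]],3))
print('heat',atz('side',(369,194),.024),atz('scene',(278,202),.024))
# rail cloud
S=P.reshape(-1,3)
# pan rim points and posts
m=(P[...,2]>.038)&(P[...,2]<.09);
z=load('side')
v,u=np.mgrid[0:400,0:640]
pm=m&(u>350)&(u<430)&(v>115)&(v<180)
Q=P[pm];rim=Q[(Q[:,2]<.052)]
c=cv2.minEnclosingCircle(rim[:,:2].astype(np.float32));print('pan circ',c)
post=pm&(P[...,2]>.056);n,l,s,ce=cv2.connectedComponentsWithStats(post.astype(np.uint8))
for i in range(1,n):print('post',s[i],P[l==i].mean(0),P[l==i][:,2].max())
rm=(u>225)&(u<300)&(v>255)&(v<330)&(P[...,2]>.15)&(P[...,2]<.18)
A=P[rm];print('rail pts',len(A),A.mean(0),A.min(0),A.max(0));e=np.linalg.svd(A-A.mean(0),full_matrices=0)[2][0];print(e,np.ptp((A-A.mean(0))@e))
E
```

```text
railA [0.517 0.329 0.16 ] [0.519 0.327 0.155]
railB [0.512 0.231 0.16 ] [0.511 0.233 0.163]
railm [0.516 0.282 0.16 ] [0.515 0.283 0.163]
heat [ 0.45912017 -0.12188999  0.024     ] [ 0.46663938 -0.11980581  0.024     ]
pan circ ((0.47542518377304077, -0.2970251441001892), 0.0999065712094307)
post [384 127   3   6  15] [ 0.4933741  -0.32918003  0.06656742] 0.07428100751918687
post [351 133   6   5  18] [ 0.56846411 -0.28098737  0.05727176] 0.059193684310439476
post [404 140   4   6  15] [ 0.4254341  -0.30538923  0.0658089 ] 0.07351002150130292
post [379 145   4   6  16] [ 0.48040623 -0.25743886  0.06537832] 0.07409662728586153
rail pts 363 [0.51755987 0.28441516 0.1639319 ] [0.50868507 0.2314412  0.15002073] [0.5275578  0.3296963  0.16835061]
[ 0.0961471   0.99517598 -0.01950655] 0.09879591816729204
```

View pics/c1.png

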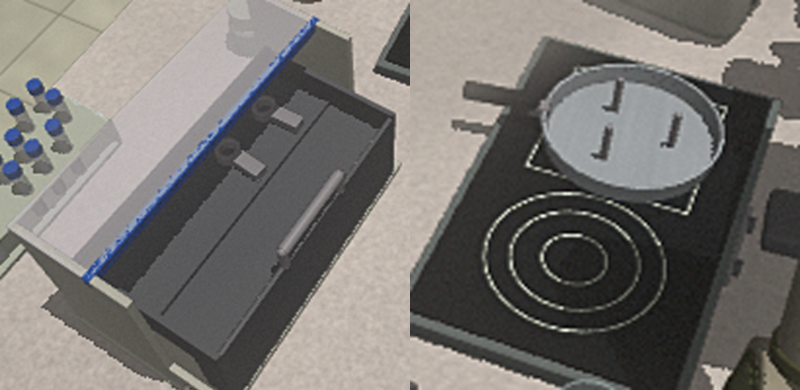

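The crop shows two brackets, with eyes at about (263,105) and (230,152) in the crop, behind the rib. The rail and the pan's three posts are clear, and the handle points away from the robot. Next I'll write a planner and go to the rail.

```bash
cat >> h.py <<'E'
def plan(*wps,jaw=100,cap=.056):
    """wps: (x,y,z,deg angle of tool x); prints rows"""
    s,r=st();p=np.array(s['ee_pos']);a=np.arctan2(r[1,0],r[0,0]);rows=[]
    for w in wps:
        t=np.array(w[:3]);da=(np.radians(w[3])-a+np.pi)%(2*np.pi)-np.pi
        n=max(1,int(np.ceil(max(np.linalg.norm(t-p)/cap,abs(da)/.18))))
        d=(t-p)/n
        for i in range(n):
            c,q=np.cos(a),np.sin(a);ex=np.array([c,q,0]);ey=np.array([q,-c,0])
            rows.append([round(100*d@ex,2),round(100*d@ey,2),round(-100*d[2],2),round(-da/n,3),jaw]);a+=da/n
        p=t
    for i in range(0,len(rows),8): print(rows[i:i+8])
E
python3 - <<'E'
from h import *
plan((.5,.25,.30,-4))
# bin edge fits: front wall top z .135
P=cloud('side');v,u=np.mgrid[0:400,0:640]
m=(u>180)&(u<318)&(v>180)&(v<392)
for z0 in (.135,.145,.105):
    A=P[m&(abs(P[...,2]-z0)<.004)];print(z0,len(A),A.min(0).round(3),A.max(0).round(3))
for uv in [(241,375),(213,388),(313,238),(310,270),(290,225),(150,370),(219,352)]: print(uv,P[uv[1],uv[0]].round(3))
E
```

```text
t 0.1 tcp [ 0.2386 -0.4953  0.2382] x [ 0.434 -0.901 -0.001] z [-0.     0.001 -1.   ] F [ 0.9 -0.1 -0.1] gap 0.0879679516434188
[[np.float64(-3.72), np.float64(-3.73), np.float64(-0.41), np.float64(-0.07), 100], [np.float64(-3.45), np.float64(-3.98), np.float64(-0.41), np.float64(-0.07), 100], [np.float64(-3.16), np.float64(-4.21), np.float64(-0.41), np.float64(-0.07), 100], [np.float64(-2.86), np.float64(-4.42), np.float64(-0.41), np.float64(-0.07), 100], [np.float64(-2.54), np.float64(-4.61), np.float64(-0.41), np.float64(-0.07), 100], [np.float64(-2.21), np.float64(-4.78), np.float64(-0.41), np.float64(-0.07), 100], [np.float64(-1.87), np.float64(-4.92), np.float64(-0.41), np.float64(-0.07), 100], [np.float64(-1.52), np.float64(-5.04), np.float64(-0.41), np.float64(-0.07), 100]]
[[np.float64(-1.17), np.float64(-5.13), np.float64(-0.41), np.float64(-0.07), 100], [np.float64(-0.8), np.float64(-5.2), np.float64(-0.41), np.float64(-0.07), 100], [np.float64(-0.44), np.float64(-5.25), np.float64(-0.41), np.float64(-0.07), 100], [np.float64(-0.07), np.float64(-5.27), np.float64(-0.41), np.float64(-0.07), 100], [np.float64(0.3), np.float64(-5.26), np.float64(-0.41), np.float64(-0.07), 100], [np.float64(0.67), np.float64(-5.22), np.float64(-0.41), np.float64(-0.07), 100], [np.float64(1.03), np.float64(-5.16), np.float64(-0.41), np.float64(-0.07), 100]]
0.135 797 [0.501 0.113 0.131] [0.636 0.435 0.139]
0.145 160 [0.501 0.113 0.141] [0.631 0.435 0.149]
0.105 7588 [0.501 0.126 0.101] [0.674 0.435 0.109]
(241, 375) [ 0.528  0.398 -0.001]
(213, 388) [0.562 0.441 0.002]
(313, 238) [0.538 0.05  0.001]
(310, 270) [0.504 0.138 0.011]
(290, 225) [0.561 0.118 0.125]
(150, 370) [ 0.692  0.465 -0.001]
(219, 352) [0.555 0.402 0.105]
```

Request:
jog_arm(increments=[[[-3.7,-3.7,-0.4,-0.07,100],[-3.4,-4.0,-0.4,-0.07,100],[-3.2,-4.2,-0.4,-0.07,100],[-2.9,-4.4,-0.4,-0.07,100],[-2.5,-4.6,-0.4,-0.07,100],[-2.2,-4.8,-0.4,-0.07,100],[-1.9,-4.9,-0.4,-0.07,100],[-1.5,-5.0,-0.4,-0.07,100]]])

```text
clock: 1.1
ee_pos: [0.3771, -0.0879, 0.2697]
eef_rot: [-0.003, 0.962, -0.272, -0.002]
force: [0.3, 0.1, 0.1]
finger_gap: 0.0884
```

Request:
jog_arm(increments=[[[-1.2,-5.1,-0.4,-0.07,100],[-0.8,-5.2,-0.4,-0.07,100],[-0.4,-5.2,-0.4,-0.07,100],[-0.1,-5.3,-0.4,-0.07,100],[0.3,-5.3,-0.4,-0.07,100],[0.7,-5.2,-0.4,-0.07,100],[1.0,-5.2,-0.4,-0.07,100],[0,0,0,0,100]]])

```text
clock: 2.1
ee_pos: [0.494, 0.2776, 0.2983]
eef_rot: [-0.002, 1.0, -0.02, -0.002]
force: [0.1, 0.4, -0.9]
finger_gap: 0.0883
```

```bash
sed -i 's/rows.append(\[\(.*\),jaw\])/rows.append([float(q_) for q_ in (\1)]+[jaw])/' h.py; python3 - <<'E'
from h import *
st();shot('wrist','pics/w1.png')
P=cloud('wrist');A=P[(P[...,2]>.155)&(P[...,2]<.18)];print(len(A),A.mean(0),A.min(0),A.max(0))
e=np.linalg.svd(A-A.mean(0),full_matrices=0)[2][0];print(e,np.ptp((A-A.mean(0))@e))
print(proj('wrist',[.515,.281,.16]))
plan((.515,.281,.30,-4))
E
```

```text
t 2.1 tcp [0.494  0.2776 0.2983] x [ 0.999 -0.039 -0.005] z [-0.005  0.005 -1.   ] F [ 0.1  0.4 -0.9] gap 0.08827246646097557
2422 [0.54834674 0.2208882  0.1668372 ] [0.51131574 0.11434747 0.15527461] [0.65554435 0.42226719 0.17998994]
[-0.36939836  0.92913098 -0.01613897] 0.27755503249281327
[338.87491171 186.56478069]
t 2.15 tcp [0.4938 0.2761 0.2984] x [ 0.999 -0.041 -0.005] z [-0.005  0.004 -1.   ] F [-0.8 -0.  -0.9] gap 0.08836469622049448
[[2.1, -0.58, -0.16, 0.028, 100]]
```

View pics/w1.png

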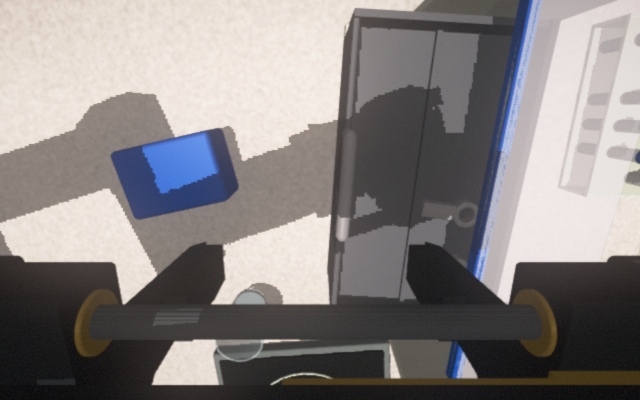

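The wrist view shows the rail from (350,130) to (342,238) and a bracket at (450,212). The tip box is at lower left of the bin.

```bash
python3 - <<'E'
from h import *
a=atz('wrist',(350,130),.163);b=atz('wrist',(341.5,239),.163);print(a,b,np.linalg.norm(a-b),(a+b)/2,np.degrees(np.arctan2((a-b)[1],(a-b)[0])))
a=atz('wrist',(354,20),.135);b=atz('wrist',(332,290),.135);print(a,b,np.degrees(np.arctan2((a-b)[1],(a-b)[0])))
a=atz('wrist',(436,30),.111);b=atz('wrist',(401,300),.111);print('rib',a,b,np.degrees(np.arctan2((a-b)[1],(a-b)[0])))
P=cloud('wrist');A=P[120:245,325:365].reshape(-1,3);A=A[(A[:,2]>.155)&(A[:,2]<.175)];print(len(A),A.mean(0),A.min(0),A.max(0))
E
```

```text
[0.52493479 0.32943701 0.163     ] [0.51630017 0.23276492 0.163     ] 0.09705693438713181 [0.52061748 0.28110096 0.163     ] 84.89596003228361
[0.53175627 0.41764417 0.135     ] [0.50719944 0.16452015 0.135     ] 84.45879111052517
rib [0.60857408 0.41194977 0.111     ] [0.58585049 0.13492081 0.111     ] 85.31075240148398
1494 [0.52091689 0.28323072 0.16574127] [0.51131574 0.23087263 0.15589806] [0.53101419 0.32943342 0.16913431]
```

```bash
python3 - <<'E'
from h import *
plan((.5195,.2815,.27,-5),(.5195,.2815,.145,-5),jaw=60)
E
```

```text
t 2.15 tcp [0.4938 0.2761 0.2984] x [ 0.999 -0.041 -0.005] z [-0.005  0.004 -1.   ] F [-0.8 -0.  -0.9] gap 0.08836469622049448
[[2.55, -0.65, 2.84, 0.046, 60], [0.0, 0.0, 4.17, -0.0, 60], [0.0, 0.0, 4.17, -0.0, 60], [0.0, 0.0, 4.17, -0.0, 60]]
```

Request:
jog_arm(increments=[[[2.5,-0.6,2.8,0.046,60],[0,0,4.2,0,60],[0,0,4.2,0,60],[0,0,4.0,0,60],[0,0,0,0,5],[0,0,0,0,5],[0,0,0,0,5],[0,0,0,0,5]]], force=20)

```text
clock: 3.15
ee_pos: [0.52, 0.2751, 0.1481]
eef_rot: [-0.003, 0.999, -0.05, 0.001]
force: [-0.1, -0.1, -0.1]
finger_gap: 0.0153
```

```bash
python3 - <<'E'
from h import *
s,r=st()
p0=np.array(s['ee_pos']);d=np.array([np.cos(np.radians(-5)),np.sin(np.radians(-5)),0])
a=np.linspace(0,.63,9)
X=-.033*np.cos(a)-.13*np.sin(a);Z=.13*np.cos(a)-.033*np.sin(a)
print(np.round(100*np.diff(X),2),np.round(-100*np.diff(Z),2))
E
```

```text
t 3.15 tcp [0.52   0.2751 0.1481] x [ 0.995 -0.099  0.001] z [ 0.002  0.005 -1.   ] F [-0.1 -0.1 -0.1] gap 0.015323535084499868
[-1.01 -0.99 -0.95 -0.91 -0.87 -0.82 -0.77 -0.71] [0.3  0.38 0.45 0.53 0.6  0.67 0.73 0.79]
```

Request:
jog_arm(increments=[[[-0.7,0,0.2,0,3],[-1.0,0,0.35,0,3],[-1.0,0,0.4,0,3],[-0.95,0,0.5,0,3],[-0.9,0,0.55,0,3],[-0.85,0,0.6,0,3],[-0.8,0,0.7,0,3],[-0.75,0,0.8,0,3]]], force=25)

```text
clock: 4.15
ee_pos: [0.4647, 0.2809, 0.1179]
eef_rot: [-0.005, 0.998, -0.05, 0.025]
force: [-5.5, -3.9, 14.7]
finger_gap: 0.0111
```

Request:
jog_arm(increments=[[[-0.8,0,0.7,0,3],[-0.7,0,0.75,0,3],[-0.6,0,0.75,0,3],[-0.3,0,0.3,0,3],[0,0,0,0,3]]])

```text
clock: 4.78
ee_pos: [0.454, 0.2834, 0.104]
eef_rot: [-0.008, 0.998, -0.049, 0.046]
force: [2.7, 0.3, -10.0]
finger_gap: 0.011
```

Request:
jog_arm(increments=[[[0,0,0,0,60],[0,0,0,0,60],[0,0,-5,0,60],[0,0,-6,0,60],[-1,0,-6,0,60],[-2,2,-3,0,60],[0,0,0,0,60]]])

```text
clock: 5.65
ee_pos: [0.4012, 0.2645, 0.3062]
eef_rot: [-0.008, 0.998, -0.048, 0.044]
force: [0.6, -0.5, -0.6]
finger_gap: 0.0524
```

```bash
python3 - <<'E'
from h import *
st();a,_=shot('wrist');b,_=shot('side')
c=cv2.resize(b[150:390,130:370],(400,400),interpolation=cv2.INTER_CUBIC)
cv2.imwrite('pics/m2.png',np.hstack([a[:,160:560],c]))
E
```

```text
t 5.65 tcp [0.4012 0.2645 0.3062] x [ 0.991 -0.097  0.088] z [ 0.089  0.012 -0.996] F [ 0.6 -0.5 -0.6] gap 0.05244838796184497
```

View pics/m2.png

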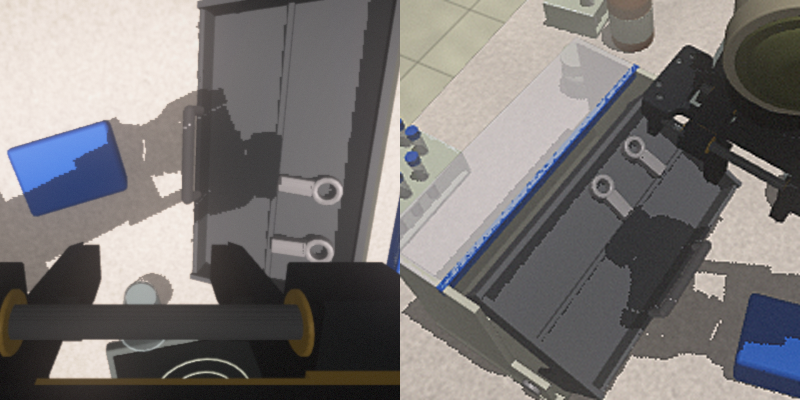

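Left, the wrist view: two brackets have slid against the rib, with eyes at about (486,190) and (479,250) in full-picture pixels. The bin is tipped forward. Right, the side view shows nothing else left behind the rib, so there are only two brackets.

```bash
python3 - <<'E'
from h import *
P=cloud('wrist')
c5=np.cos(np.radians(-5));s5=np.sin(np.radians(-5));piv=np.array([.552,.2785,.03])
Bx=np.array([c5,s5,0]);By=np.array([-s5,c5,0])
def loc(p,th):
    d=p-piv;x=d@Bx;z=d[2];c,s=np.cos(th),np.sin(th);return np.array([x*c+z*s,d@By,-x*s+z*c])
F=P[60:150,455:530].reshape(-1,3);F=F-F.mean(0);n=np.linalg.svd(F,full_matrices=0)[2][2];n*=np.sign(n[2]);th=np.arctan2(-n@Bx,n[2]);print('n',n,'theta',th)
for nm,uv in dict(Aeye=(486,190),Aend=(441,185),Beye=(479,250),Bend=(433,246),floor=(490,110),Ash=(458,187),Bsh=(450,247)).items():
    q=np.median(P[uv[1]-1:uv[1]+2,uv[0]-1:uv[0]+2].reshape(-1,3),0);print(nm,q.round(4),loc(q,th).round(4))
# bystanders via scene depth
S=cloud('side');
for nm,uv in dict(wash=(287,130),amber=(268,160),beaker=(373,255)).items():print(nm,S[uv[1],uv[0]].round(3))
E
```

```text
n [0.85008129 0.20432108 0.48540159] theta -1.0411073407318832
Aeye [0.5863 0.2415 0.1451] [-0.0804 -0.0338  0.0904]
Aend [0.5451 0.2488 0.1348] [-0.0926 -0.0302  0.0492]
Beye [0.5804 0.1778 0.1465] [-0.0818 -0.0978  0.0908]
Bend [0.5365 0.1824 0.133 ] [-0.0924 -0.0971  0.0459]
floor [0.5882 0.3187 0.1427] [-0.0808  0.0432  0.0851]
Ash [0.5582 0.2473 0.1431] [-0.0932 -0.0305  0.0648]
Bsh [0.551  0.1834 0.1424] [-0.0933 -0.0949  0.0631]
wash [ 0.735 -0.197  0.075]
amber [ 0.722 -0.067  0.082]
beaker [0.35  0.291 0.408]
```

```bash
python3 - <<'E'
s=open('h.py').read()
s=s.replace("c,q=np.cos(a),np.sin(a);ex=np.array([c,q,0]);ey=np.array([q,-c,0])","k=r@R.from_rotvec([0,0,-(a-a0)]).as_matrix();e=100*k.T@d")
s=s.replace("rows=[]\n","rows=[];a0=a\n").replace("round(100*d@ex,2),round(100*d@ey,2),round(-100*d[2],2)","round(e[0],2),round(e[1],2),round(e[2],2)")
open('h.py','w').write(s)
E
python3 - <<'E'
from h import *
plan((.552,.2475,.25,85),(.554,.2475,.16,85),jaw=38)
E
```

```text
t 5.75 tcp [0.4019 0.2648 0.3037] x [ 0.992 -0.097  0.084] z [ 0.085  0.011 -0.996] F [0.6 0.1 0.4] gap 0.05259966113238813
[[1.62, 0.04, 0.73, -0.176, 38], [1.59, 0.33, 0.73, -0.176, 38], [1.51, 0.6, 0.73, -0.176, 38], [1.38, 0.85, 0.73, -0.176, 38], [1.21, 1.08, 0.73, -0.176, 38], [1.0, 1.28, 0.73, -0.176, 38], [0.76, 1.43, 0.73, -0.176, 38], [0.5, 1.54, 0.73, -0.176, 38]]
[[0.23, 1.61, 0.73, -0.176, 38], [-0.07, -0.28, 4.49, -0.0, 38], [-0.07, -0.28, 4.49, -0.0, 38]]
```

Request:
jog_arm(increments=[[[1.6,0,0.7,-0.176,38],[1.6,0.3,0.7,-0.176,38],[1.5,0.6,0.7,-0.176,38],[1.4,0.9,0.7,-0.176,38],[1.2,1.1,0.7,-0.176,38],[1.0,1.3,0.7,-0.176,38],[0.8,1.4,0.7,-0.176,38],[0.5,1.5,0.7,-0.176,38]]])

```text
clock: 6.75
ee_pos: [0.5398, 0.2539, 0.2399]
eef_rot: [0.017, 0.778, 0.628, 0.025]
force: [0.2, -0.2, 0.0]
finger_gap: 0.0336
```

Request:
jog_arm(increments=[[[0.2,1.6,0.7,-0.176,38],[0,-0.3,4.5,0,38],[0,0,2.0,0,38],[0,0,0,0,38]]])

```text
clock: 7.25
ee_pos: [0.5583, 0.253, 0.1568]
eef_rot: [0.015, 0.717, 0.696, 0.017]
force: [-0.4, 0.0, 1.6]
finger_gap: 0.0335
```

```bash
python3 - <<'E'
from h import *
plan((.554,.2475,.131,85),jaw=38);a,_=shot('wrist','pics/w3.png')
E
```

```text
t 7.25 tcp [0.5583 0.253  0.1568] x [0.03  1.    0.003] z [ 0.046  0.002 -0.999] F [-0.4  0.   1.6] gap 0.03349034102035383
[[-0.57, -0.53, 2.56, 0.058, 38]]
```

View pics/w3.png

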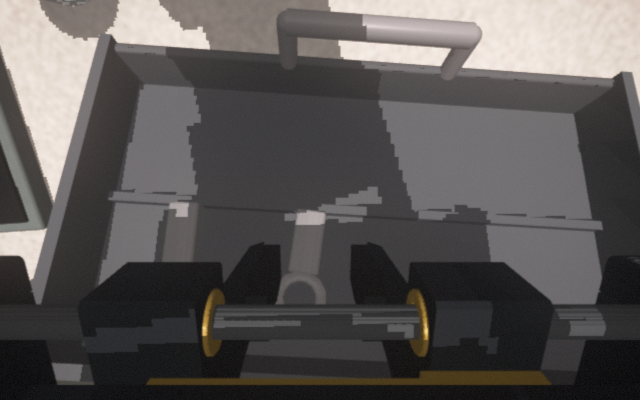

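The fingers straddle bracket 1, whose eye is at (301,290) and shank end at (312,213), and bracket 2 is at (180,230) to the left. Next I'll descend and grip.

Request:
jog_arm(increments=[[[-0.6,-0.5,0.5,0.058,38],[0,0,2.0,0,38],[0,0,0,0,5],[0,0,0,0,5],[0,0,0,0,5]]], force=30)

```text
clock: 7.92
ee_pos: [0.5563, 0.2481, 0.1353]
eef_rot: [0.016, 0.738, 0.675, 0.021]
force: [-0.4, -0.7, -0.3]
finger_gap: 0.0156
```

Request:
jog_arm(increments=[[[0,0,-2,0,5],[0,0,-4,0,5],[0,0,-4,0,5],[0,0,0,0,5]]], force=40)

```text
clock: 8.43
ee_pos: [0.5494, 0.2478, 0.2381]
eef_rot: [0.015, 0.738, 0.675, 0.019]
force: [0.1, -0.8, -1.1]
finger_gap: 0.0152
```

```bash
python3 - <<'E'
from h import *
plan((.45,-.12,.20,85),(.45,-.12,.1,85),jaw=5);shot('wrist')
im=load('wrist')['im'];cv2.imwrite('pics/w4.png',im[150:400,100:540])
E
```

```text
t 8.43 tcp [0.5494 0.2478 0.2381] x [0.088 0.996 0.007] z [ 0.048  0.003 -0.999] F [ 0.1 -0.8 -1.1] gap 0.015230605075861875
[[-5.36, -0.97, 0.46, -0.0, 5], [-5.36, -0.97, 0.46, -0.0, 5], [-5.36, -0.97, 0.46, -0.0, 5], [-5.36, -0.98, 0.46, -0.0, 5], [-5.36, -0.98, 0.46, -0.0, 5], [-5.36, -0.98, 0.46, -0.0, 5], [-5.36, -0.98, 0.46, -0.0, 5], [-0.04, -0.24, 4.99, 0.0, 5]]
[[-0.04, -0.24, 4.99, 0.0, 5]]
```

View pics/w4.png

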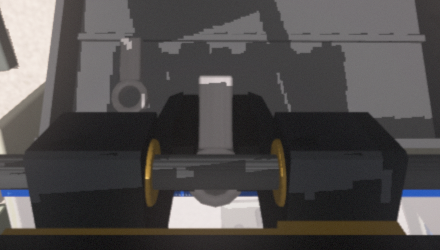

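Request:
jog_arm(increments=[[[-5.4,-1.0,0.5,0,5],[-5.4,-1.0,0.5,0,5],[-5.4,-1.0,0.5,0,5],[-5.4,-1.0,0.5,0,5],[-5.4,-1.0,0.5,0,5],[-5.4,-1.0,0.5,0,5],[-5.4,-1.0,0.5,0,5],[0,-0.2,5.0,0,5]]])

```text
clock: 9.48
ee_pos: [0.4417, -0.1333, 0.1371]
eef_rot: [0.012, 0.737, 0.675, 0.014]
force: [-0.1, 0.7, -1.3]
finger_gap: 0.0154
```

Request:
jog_arm(increments=[[[0,-0.2,5.0,0,5],[0,-0.2,3.0,0,5],[0,0,1.5,0,5],[0,0,0,0,5]]])

```text
clock: 9.98
ee_pos: [0.4386, -0.1325, 0.0347]
eef_rot: [0.009, 0.739, 0.674, 0.014]
force: [3.2, 1.9, 12.8]
finger_gap: 0.0157
```

```bash
python3 - <<'E'
from h import *
s,r=st();plan((s['ee_pos'][0],s['ee_pos'][1],.046,85),jaw=5)
a,_=shot('side');b,_=shot('wrist')
cv2.imwrite('pics/m5.png',np.hstack([cv2.resize(a[100:250,290:450],(427,400),interpolation=cv2.INTER_CUBIC),b[100:400,150:450][:, :].copy().repeat(1,0) if 0 else cv2.resize(b[150:400,200:430],(368,400))]))
E
```

```text
t 9.97 tcp [ 0.4386 -0.1325  0.0347] x [0.091 0.996 0.008] z [ 0.032  0.005 -0.999] F [ 3.2  1.9 12.8] gap 0.015681039389325534
t 9.97 tcp [ 0.4386 -0.1325  0.0347] x [0.091 0.996 0.008] z [ 0.032  0.005 -0.999] F [ 3.2  1.9 12.8] gap 0.015681039389325534
[[0.01, 0.04, -1.13, -0.004, 5]]
```

View pics/m5.png

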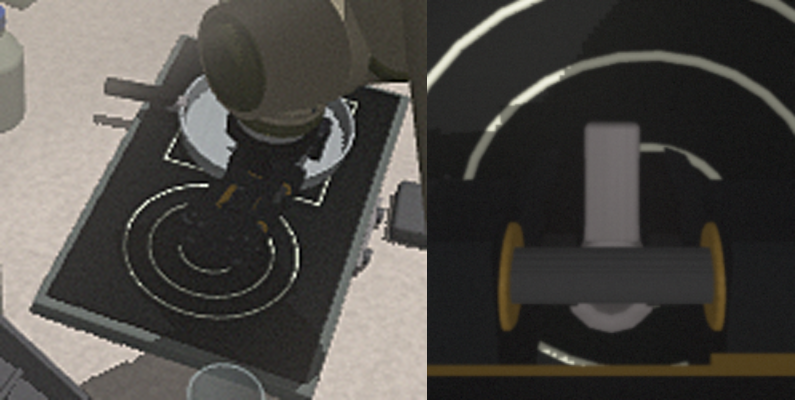

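The bracket has pressed onto the hob and turned nearly flat in the grip. Its shank end shows at (610,130) in the wrist part of the picture. I'll open, lower and re-grip it flat.

Request:
jog_arm(increments=[[[0,0,0,0,30],[0,0,0,0,34],[0,0,0.5,0,34],[0,0,0.1,0,34],[0,0,0,0,5],[0,0,0,0,5],[0,0,0,0,5]]], force=30)

```text
clock: 10.95
ee_pos: [0.4372, -0.1316, 0.0269]
eef_rot: [0.007, 0.739, 0.674, 0.013]
force: [-0.5, 0.1, -0.4]
finger_gap: 0.0158
```

Request:
jog_arm(increments=[[[0,0,-4,0,5],[0,0,-5,0,5],[0,0,-2,0,5],[0,0,0,0,5]]], force=40)

```text
clock: 11.45
ee_pos: [0.4337, -0.1324, 0.1398]
eef_rot: [0.006, 0.739, 0.674, 0.013]
force: [-0.3, -0.2, -1.6]
finger_gap: 0.0154
```

```bash
python3 - <<'E'
from h import *
s,r=st();a,_=shot('side');b,_=shot('wrist')
P=cloud('wrist')
cv2.imwrite('pics/m6.png',np.hstack([cv2.resize(a[90:240,300:460],(427,400),interpolation=cv2.INTER_CUBIC),cv2.resize(b[150:400,200:430],(368,400))]))
z=P[180:290,290:345,2];m=(z>.1)&(z<.2)
T=P[180:290,290:345][m];print(len(T),np.median(T,0));f=np.linalg.lstsq(np.c_[T[:,:2],np.ones(len(T))],T[:,2],rcond=None)[0];print(f)
print('tip rel',T.min(0)-s['ee_pos'],T.max(0)-s['ee_pos'])
E
```

```text
t 11.45 tcp [ 0.4337 -0.1324  0.1398] x [0.091 0.996 0.01 ] z [ 0.027  0.008 -1.   ] F [-0.3 -0.2 -1.6] gap 0.01543022589013754
2765 [ 0.42624932 -0.13165319  0.15105512]
[0.0413832  0.09348768 0.14731828]
tip rel [-0.01363829 -0.01128857 -0.00170441] [0.00963563 0.01402415 0.04100524]
```

View pics/m6.png

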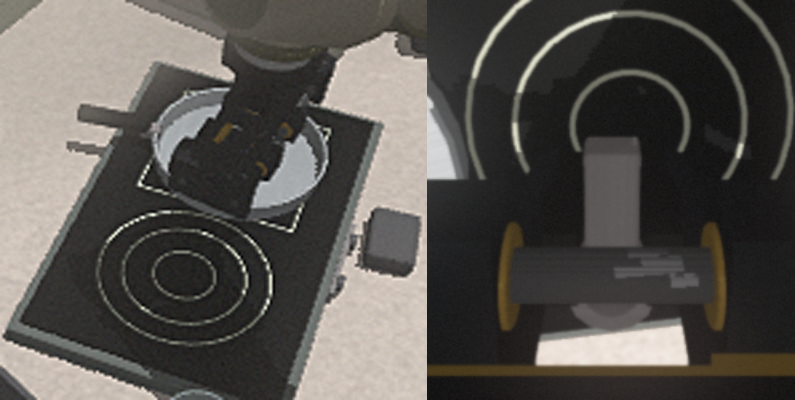

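The wrist part shows the bracket held flat, with its shank end at about (315,245) in full-picture pixels. The side part shows the pan with the arm above it.

```bash
python3 - <<'E'
from h import *
P=cloud('wrist');tcp=np.array([.4337,-.1324,.1398])
for v in range(222,262,4): print(v,P[v,315].round(4),P[v,305].round(4),P[v,325].round(4))
print(atz('wrist',(315,245),.151)-tcp, atz('wrist',(300,245),.151)-tcp,atz('wrist',(331,245),.151)-tcp)
S=cloud('side');v,u=np.mgrid[0:400,0:640]
cols=(load('side')['im'])
E
```

```text
222 [ 0.4576 -0.1338  0.0237] [ 0.4566 -0.142   0.0243] [ 0.4582 -0.1255  0.0243]
226 [ 0.4607 -0.134   0.025 ] [ 0.46   -0.1424  0.0246] [ 0.4613 -0.1258  0.0254]
230 [ 0.4642 -0.1344  0.0251] [ 0.4635 -0.1427  0.0249] [ 0.4654 -0.126   0.0241]
234 [ 0.4683 -0.1347  0.024 ] [ 0.467  -0.143   0.0251] [ 0.4688 -0.1263  0.0246]
238 [ 0.4212 -0.1316  0.1412] [ 0.4212 -0.1363  0.1403] [ 0.4214 -0.127   0.1417]
242 [ 0.4209 -0.1316  0.1465] [ 0.4209 -0.1362  0.1454] [ 0.4217 -0.1271  0.1455]
246 [ 0.4211 -0.1317  0.1502] [ 0.421  -0.1361  0.1494] [ 0.4214 -0.1273  0.1504]
250 [ 0.4231 -0.1319  0.1501] [ 0.4223 -0.1362  0.1508] [ 0.4229 -0.1275  0.1512]
254 [ 0.4248 -0.132   0.1505] [ 0.4244 -0.1364  0.1505] [ 0.4248 -0.1276  0.1514]
258 [ 0.4266 -0.1322  0.1508] [ 0.4265 -0.1366  0.1503] [ 0.4272 -0.1278  0.1504]
[-0.01343643  0.00079053  0.0112    ] [-0.01405493 -0.00571437  0.0112    ] [-0.01277603  0.00773622  0.0112    ]
```

```bash
python3 - <<'E'
from h import *
plan((.51,-.28,.22,85),jaw=5)
E
```

```text
t 11.55 tcp [ 0.4331 -0.132   0.1382] x [0.091 0.996 0.012] z [ 0.025  0.01  -1.   ] F [ 0.6 -0.4 -1.3] gap 0.015206101358002063
[[-3.48, 2.3, -2.03, -0.001, 5], [-3.49, 2.3, -2.03, -0.001, 5], [-3.49, 2.29, -2.03, -0.001, 5], [-3.49, 2.29, -2.03, -0.001, 5]]
```

Request:
jog_arm(increments=[[[-3.5,2.3,-2.0,0,5],[-3.5,2.3,-2.0,0,5],[-3.5,2.3,-2.0,0,5],[-3.5,2.3,-2.0,0,5],[0,0,0,0,5]]])

```text
clock: 12.18
ee_pos: [0.5104, -0.2836, 0.2111]
eef_rot: [-0.003, 0.738, 0.674, 0.011]
force: [-0.3, -0.7, -0.6]
finger_gap: 0.0152
```

```bash
python3 - <<'E'
from h import *
s,r=st();b,_=shot('wrist','pics/w7.png')
P=cloud('wrist')
m=(P[...,2]>.062)&(P[...,2]<.082);n,l,ss,c=cv2.connectedComponentsWithStats(m.astype(np.uint8))
for i in range(1,n):
    if ss[i][4]>8: print(ss[i],np.median(P[l==i],0).round(4))
E
```

```text
t 12.18 tcp [ 0.5104 -0.2836  0.2111] x [0.091 0.996 0.021] z [ 0.012  0.02  -1.   ] F [-0.3 -0.7 -0.6] gap 0.015217998338882387
[271  90  10  10  85] [ 0.4291 -0.3064  0.0719]
[   0  107   69  197 3624] [ 0.499  -0.5216  0.0724]
[332 151  10  11  74] [ 0.4834 -0.2602  0.0717]
[253 173  10  11  84] [ 0.4962 -0.3307  0.0714]
[ 58 340  24  45 710] [ 0.6679 -0.5462  0.0727]
[499 347  41  22 420] [ 0.7089 -0.0905  0.0742]
```

View pics/w7.png

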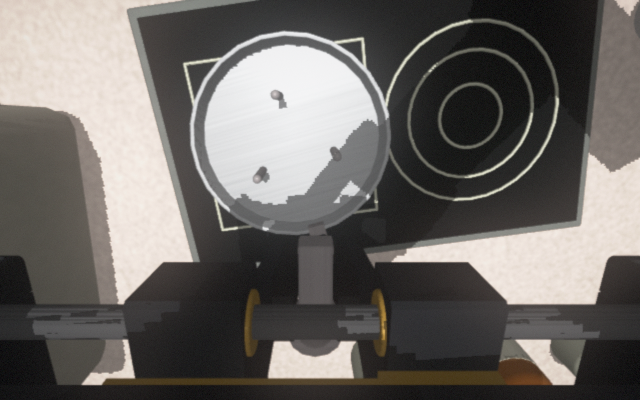

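The wrist view shows the pan in the square, with post tips at (276,95), (337,156) and (258,178), and the heat circles centred at (470,116). The three posts fit a 41 mm radius, which is consistent with the given 42.

```bash
python3 - <<'E'
from h import *
print('heat',atz('wrist',(470.5,116),.024), atz('wrist',(290,127),.048))
plan((.4631,-.3273,.11,85),jaw=5)
E
```

```text
heat [ 0.46417863 -0.12381733  0.024     ] [ 0.45718219 -0.29888935  0.048     ]
t 12.22 tcp [ 0.5096 -0.2819  0.2103] x [0.09  0.996 0.022] z [ 0.01   0.022 -1.   ] F [-0.8  0.4 -0.9] gap 0.015583091272091846
[[-1.72, -1.43, 3.29, -0.001, 5], [-1.72, -1.44, 3.29, -0.001, 5], [-1.72, -1.44, 3.29, -0.001, 5]]
```

Request:
jog_arm(increments=[[[-1.7,-1.4,3.3,0,5],[-1.7,-1.4,3.3,0,5],[-1.6,-1.4,3.2,0,5],[0,0,0,0,5]]])

```text
clock: 12.72
ee_pos: [0.4605, -0.3201, 0.1033]
eef_rot: [-0.01, 0.737, 0.676, 0.011]
force: [0.9, 0.1, 0.5]
finger_gap: 0.0155
```

```bash
python3 - <<'E'
from h import *
plan((.4631,-.3273,.10,85),(.4631,-.3273,.07,85),jaw=5)
E
```

```text
t 12.72 tcp [ 0.4605 -0.3201  0.1033] x [0.087 0.996 0.03 ] z [ 0.003  0.03  -1.   ] F [0.9 0.1 0.5] gap 0.0154688385341691
[[-0.71, 0.32, 0.31, 0.0, 5], [-0.09, -0.0, 3.0, -0.0, 5]]
```

Request:
jog_arm(increments=[[[-0.7,0.3,0,0,5],[0,0,0,0,5],[0,0,0,0,5]]])

```text
clock: 13.1
ee_pos: [0.4649, -0.3263, 0.1055]
eef_rot: [-0.008, 0.736, 0.676, 0.012]
force: [-0.4, 0.0, -0.8]
finger_gap: 0.0152
```

```bash
python3 - <<'E'
from h import *
plan((.4631,-.3273,.065,85),jaw=5)
a,_=shot('side');b,_=shot('scene')
cv2.imwrite('pics/m8.png',np.hstack([cv2.resize(a[100:200,330:430],(400,400),interpolation=cv2.INTER_CUBIC),cv2.resize(b[140:230,170:260],(400,400),interpolation=cv2.INTER_CUBIC)]))
for n in('side','scene'): print(n,proj(n,[.4962,-.3307,.072]))
E
```

```text
t 13.1 tcp [ 0.4649 -0.3263  0.1055] x [0.085 0.996 0.028] z [ 0.006  0.028 -1.   ] F [-0.4  0.  -0.8] gap 0.01520713441436063
[[-0.23, -0.18, 4.04, 0.003, 5]]
side [384.44392541 127.57630227]
scene [208.72758095 182.94598684]
```

View pics/m8.png

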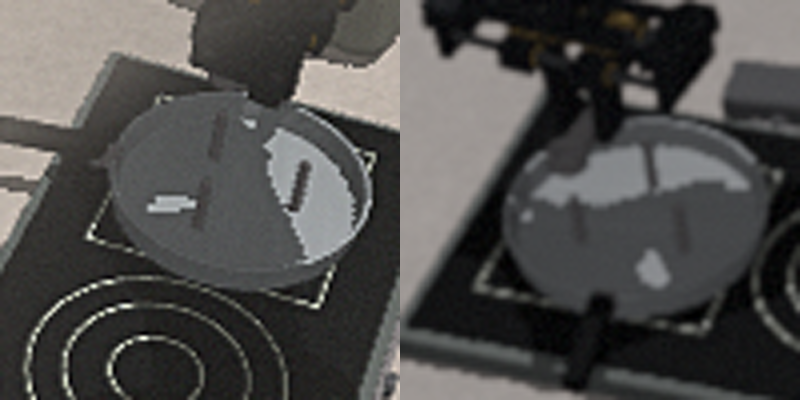

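Pan unmoved: the post tip at (220,113) in the left crop is full-picture (385,128), and I predicted (384,128). Lowering now.

Request:
jog_arm(increments=[[[-0.2,-0.2,1.0,0,5],[0,0,1.5,0,5],[0,0,1.5,0,5],[0,0,0.5,0,5]]])

```text
clock: 13.7
ee_pos: [0.4624, -0.3265, 0.0569]
eef_rot: [-0.009, 0.736, 0.676, 0.012]
force: [-0.1, -0.1, -0.2]
finger_gap: 0.0154
```

Request:
jog_arm(increments=[[[0,0,1.2,0,5],[0,0,1.0,0,5],[0,0,0.2,0,5],[0,0,0,0,30],[0,0,0,0,34],[0,0,-2,0,34]]])

```text
clock: 14.45
ee_pos: [0.4622, -0.3262, 0.0508]
eef_rot: [-0.01, 0.736, 0.676, 0.012]
force: [-1.3, -0.2, 0.7]
finger_gap: 0.0301
```

Request:
jog_arm(increments=[[[0,0,-4,0,38],[0,0,-5,0,38],[2,4,-5,0,38],[2,4,0,0,38],[0,0,0,0,38]]])

```text
clock: 15.08
ee_pos: [0.544, -0.2984, 0.1957]
eef_rot: [-0.007, 0.737, 0.676, 0.012]
force: [0.1, -0.1, -0.7]
finger_gap: 0.0335
```

```bash
python3 - <<'E'
from h import *
s,r=st();b,_=shot('wrist','pics/w9.png');P=cloud('wrist')
m=(P[...,2]>.062)&(P[...,2]<.082);n,l,ss,c=cv2.connectedComponentsWithStats(m.astype(np.uint8))
for i in range(1,n):
    if 8<ss[i][4]<200: print(ss[i],np.median(P[l==i],0).round(4))
m=(P[...,2]>.036)&(P[...,2]<.045)&(abs(P[...,0]-.48)<.05)&(abs(P[...,1]+.33)<.03)
A=P[m];print(len(A),np.median(A,0),A.min(0),A.max(0))
E
```

```text
t 15.07 tcp [ 0.544  -0.2984  0.1957] x [0.086 0.996 0.028] z [ 0.008  0.027 -1.   ] F [ 0.1 -0.1 -0.7] gap 0.03354177361787457
[282  40  11  14 115] [ 0.4299 -0.3068  0.0717]
[348 112  11  10  92] [ 0.4842 -0.2607  0.0717]
[261 136  11  10  90] [ 0.4969 -0.3307  0.0715]
[547 340  20  12  69] [ 0.7121 -0.0782  0.0776]
1292 [ 0.47685069 -0.32658431  0.04293335] [ 0.43069393 -0.34227562  0.03602494] [ 0.50961405 -0.30339479  0.04497067]
```

View pics/w9.png

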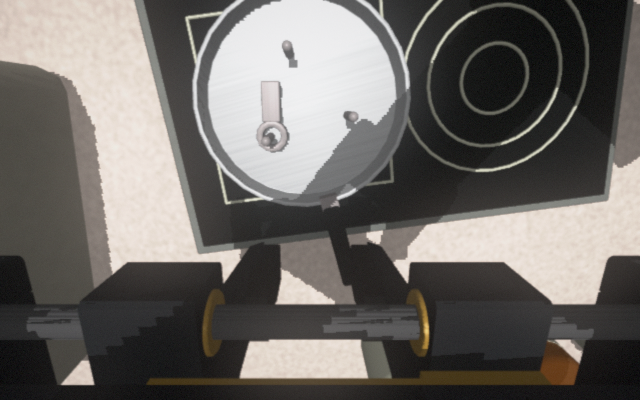

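Bracket 1 sits flat: its eye at (272,136) surrounds its post and the depth puts its top at 43 mm, against 42 expected. Next is bracket 2; first I'll check the housing's side panel clearance.

```bash
python3 - <<'E'
from h import *
shot('side');P=cloud('side')[120:400,60:340].reshape(-1,3)
for lo in np.arange(.1,.23,.01):
    A=P[(P[:,2]>lo)&(P[:,2]<lo+.01)&(P[:,1]>.06)&(P[:,1]<.145)&(P[:,0]<.75)]
    if len(A): print(round(lo,2),len(A),'xmin',A[:,0].min().round(3),np.percentile(A[:,0],5).round(3),'y',A[:,1].min().round(3),A[:,1].max().round(3))
plan((.535,.1835,.26,85),(.546,.1835,.16,85),jaw=36)
E
```

```text
0.1 109 xmin 0.448 0.453 y 0.111 0.145
0.11 133 xmin 0.456 0.463 y 0.112 0.145
0.12 147 xmin 0.476 0.48 y 0.112 0.145
0.13 147 xmin 0.488 0.494 y 0.113 0.145
0.14 166 xmin 0.504 0.509 y 0.113 0.145
0.15 158 xmin 0.518 0.527 y 0.114 0.145
0.16 118 xmin 0.534 0.541 y 0.115 0.143
0.17 116 xmin 0.553 0.557 y 0.115 0.143
0.18 99 xmin 0.561 0.562 y 0.113 0.135
0.19 90 xmin 0.561 0.562 y 0.114 0.145
0.2 122 xmin 0.561 0.562 y 0.106 0.145
0.21 754 xmin 0.562 0.587 y 0.102 0.145
t 15.18 tcp [ 0.5421 -0.2996  0.1956] x [0.088 0.996 0.028] z [ 0.008  0.027 -1.   ] F [-0.6 -0.2 -1. ] gap 0.033353466663541914
[[5.36, -0.55, -0.57, -0.0, 36], [5.36, -0.55, -0.57, -0.0, 36], [5.36, -0.55, -0.57, -0.0, 36], [5.36, -0.55, -0.57, -0.0, 36], [5.36, -0.55, -0.57, -0.0, 36], [5.36, -0.55, -0.57, -0.0, 36], [5.36, -0.55, -0.57, -0.0, 36], [5.36, -0.55, -0.57, -0.0, 36]]
[[5.36, -0.54, -0.57, -0.0, 36], [-0.09, 0.52, 5.0, -0.0, 36], [-0.09, 0.52, 5.0, -0.0, 36]]
```

Request:
jog_arm(increments=[[[5.4,-0.5,-1.0,0,50],[5.4,-0.5,-1.0,0,50],[5.4,-0.5,-1.0,0,50],[5.4,-0.5,-1.0,0,50],[5.4,-0.5,-1.0,0,50],[5.4,-0.5,-0.5,0,50],[5.4,-0.5,-0.5,0,50],[5.4,-0.5,-0.5,0,50]]])

```text
clock: 16.18
ee_pos: [0.536, 0.1348, 0.2721]
eef_rot: [-0.01, 0.744, 0.669, 0.01]
force: [0.6, -0.5, 0.2]
finger_gap: 0.0439
```

Request:
jog_arm(increments=[[[4.5,1.5,-0.5,0,50],[0,1.5,0,0,50],[0,0,0,0,50]]])

```text
clock: 16.55
ee_pos: [0.5695, 0.178, 0.2783]
eef_rot: [-0.01, 0.743, 0.669, 0.009]
force: [0.2, -0.8, -0.2]
finger_gap: 0.044
```

```bash
python3 - <<'E'
from h import *
s,r=st();b,_=shot('wrist','pics/w10.png')
a,_=shot('side')
cv2.imwrite('pics/m10.png',np.hstack([b[120:400,60:460],cv2.resize(a[180:320,200:340],(280,280),interpolation=cv2.INTER_CUBIC)]))
print(proj('wrist',[.5747,.1807,.156]),proj('side',[.5747,.1807,.156]),proj('wrist',[.5498,.1829,.14]))
E
```

```text
t 16.55 tcp [0.5695 0.178  0.2783] x [0.105 0.994 0.028] z [-0.     0.028 -1.   ] F [ 0.2 -0.8 -0.2] gap 0.04402230483293986
[315.51960775 201.2027377 ] [268.95742016 236.8516998 ] [314.56908952 168.41059074]
```

View pics/m10.png

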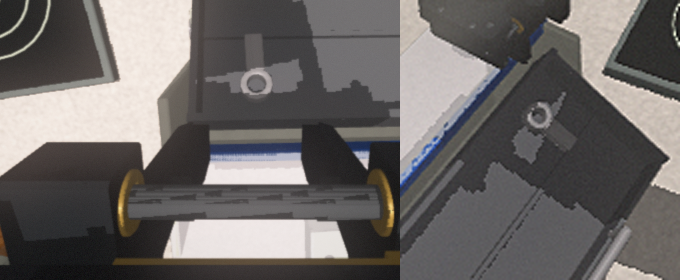

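The projected eye position matches the picture: its ring is at (316,202), predicted (315.5,201). The bracket is too close to the housing's side for a low shank grip because of the 187 mm body. Instead I'll grip the upper edge of the eye with the body just above the cover.

```bash
python3 - <<'E'
from h import *
plan((.577,.1805,.18,85),(.577,.1805,.156,85),jaw=40)
E
```

```text
t 16.65 tcp [0.569  0.178  0.2788] x [0.105 0.994 0.028] z [ 0.     0.028 -1.   ] F [0.5 0.2 0.1] gap 0.043851754903859154
[[0.03, 0.4, 4.94, -0.009, 40], [0.03, 0.4, 4.94, -0.009, 40], [-0.07, 0.01, 2.4, -0.0, 40]]
```

Request:
jog_arm(increments=[[[0,0.4,4.9,0,40],[0,0.4,4.5,0,40],[0,0,0,0,40]]])

```text
clock: 17.02
ee_pos: [0.576, 0.1773, 0.1845]
eef_rot: [-0.01, 0.744, 0.668, 0.01]
force: [-0.1, 0.3, 1.3]
finger_gap: 0.035
```

```bash
python3 - <<'E'
from h import *
plan((.577,.1805,.156,85),jaw=40)
E
```

```text
t 17.02 tcp [0.576  0.1773 0.1845] x [0.108 0.994 0.028] z [ 0.003  0.028 -1.   ] F [-0.1  0.3  1.3] gap 0.035005211678338796
[[0.25, 0.06, 2.86, -0.021, 40]]
```

Request:
jog_arm(increments=[[[0.3,0.1,1.4,-0.02,40],[0,0,1.0,0,40],[0,0,0.2,0,40],[0,0,0,0,40]]])

```text
clock: 17.52
ee_pos: [0.5779, 0.1806, 0.1617]
eef_rot: [-0.008, 0.737, 0.675, 0.013]
force: [-1.8, -0.2, -0.9]
finger_gap: 0.0355
```

Request:
jog_arm(increments=[[[0,0,0.5,0,40],[0,0,0.3,0,40],[0,0,0,0,40]]])

```text
clock: 17.9
ee_pos: [0.5781, 0.181, 0.154]
eef_rot: [-0.008, 0.737, 0.675, 0.013]
force: [-2.8, 0.4, 0.3]
finger_gap: 0.0354
```

Request:
jog_arm(increments=[[[0,0,0.15,0,40],[0,0,0,0,20],[0,0,0,0,20],[0,0,0,0,20],[0,0,0,0,20]]], force=30)

```text
clock: 18.52
ee_pos: [0.5781, 0.1809, 0.1523]
eef_rot: [-0.008, 0.737, 0.675, 0.013]
force: [-2.3, -0.7, 0.3]
finger_gap: 0.0257
```

Request:
jog_arm(increments=[[[0,0,-0.6,0,20],[0,0,-1.5,0,20],[0,0,-3,0,20],[0,0,-4,0,20],[0,0,0,0,20]]], force=45)

```text
clock: 19.15
ee_pos: [0.5766, 0.1784, 0.2476]
eef_rot: [-0.009, 0.737, 0.675, 0.012]
force: [1.3, -0.2, -0.7]
finger_gap: 0.0247
```

```bash
python3 - <<'E'
from h import *
s,r=st();b,_=shot('wrist');a,_=shot('side')
cv2.imwrite('pics/m11.png',np.hstack([b[120:400,160:460],cv2.resize(a[150:320,200:370],(280,280),interpolation=cv2.INTER_CUBIC)]))
plan((.43,-.12,.22,85),(.43,-.12,.12,85),jaw=20)
E
```

```text
t 19.15 tcp [0.5766 0.1784 0.2476] x [0.087 0.996 0.03 ] z [ 0.006  0.029 -1.   ] F [ 1.3 -0.2 -0.7] gap 0.024653113574021855
t 19.25 tcp [0.5755 0.1783 0.2441] x [0.087 0.996 0.028] z [-0.     0.029 -1.   ] F [-0.4  0.4 -1.1] gap 0.024753323362393324
[[-5.17, -1.98, 0.26, -0.0, 20], [-5.17, -1.98, 0.26, -0.0, 20], [-5.17, -1.98, 0.26, -0.0, 20], [-5.17, -1.98, 0.26, -0.0, 20], [-5.17, -1.98, 0.26, -0.0, 20], [-5.17, -1.98, 0.26, -0.0, 20], [-0.14, 0.01, 5.0, -0.0, 20], [-0.14, 0.01, 5.0, -0.0, 20]]
```

View pics/m11.png

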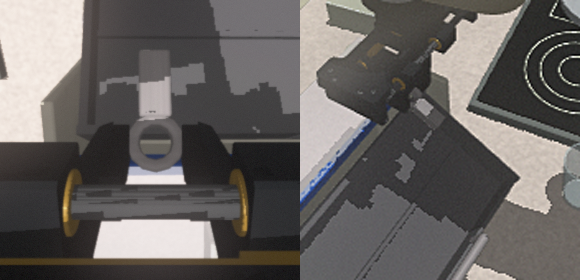

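Bracket 2 is lifted, held by its eye. Next it goes to the clear hob area to lay it down.

Request:
jog_arm(increments=[[[-5.2,-2.0,0.2,0,20],[-5.2,-2.0,0.2,0,20],[-5.2,-2.0,0.2,0,20],[-5.2,-2.0,0.2,0,20],[-5.2,-2.0,0.2,0,20],[-5.2,-2.0,0.2,0,20],[0,0,5.0,0,20],[0,0,5.0,0,20]]])

```text
clock: 20.25
ee_pos: [0.4219, -0.128, 0.1159]
eef_rot: [-0.012, 0.738, 0.675, 0.008]
force: [1.1, -0.6, -2.0]
finger_gap: 0.0249
```

Request:
jog_arm(increments=[[[0,0,4.0,0,20],[0,0,2.0,0,20],[0,0,0,0,20]]])

```text
clock: 20.62
ee_pos: [0.4187, -0.1252, 0.0502]
eef_rot: [-0.016, 0.738, 0.675, 0.006]
force: [-1.1, -0.5, 2.2]
finger_gap: 0.025
```

Request:
jog_arm(increments=[[[0,0,0.5,0,20],[0,0,0.5,0,20],[0,0,0,0,45],[0,0,0,0,45],[0,0,-4,0,45],[0,1.0,-5,0,45],[0,4.0,-5,0,45],[0,0,0,0,45]]], force=25)

```text
clock: 21.62
ee_pos: [0.4699, -0.1336, 0.1844]
eef_rot: [-0.016, 0.738, 0.674, 0.007]
force: [0.4, 0.5, 0.4]
finger_gap: 0.0397
```

```bash
python3 - <<'E'
from h import *
s,r=st();b,_=shot('wrist','pics/w12.png')
P=cloud('wrist');m=(P[...,2]>.033)&(P[...,2]<.044)&(P[...,0]>.34)&(P[...,0]<.54)&(P[...,1]>-.2)&(P[...,1]<0)
n,l,ss,c=cv2.connectedComponentsWithStats(m.astype(np.uint8))
for i in range(1,n):
    if ss[i][4]>100:
        A=P[l==i];e=np.linalg.svd(A[:,:2]-A[:,:2].mean(0),full_matrices=0)[2][0];q=(A[:,:2]-A[:,:2].mean(0))@e
        print(ss[i],A.mean(0).round(4),A.min(0).round(4),A.max(0).round(4),e,np.ptp(q))
E
```

```text
t 21.62 tcp [ 0.4699 -0.1336  0.1844] x [0.09  0.995 0.031] z [-0.011  0.032 -0.999] F [0.4 0.5 0.4] gap 0.039683381332821274
[ 299   82   32   72 1314] [ 0.4058 -0.125   0.0389] [ 0.3772 -0.1398  0.0333] [ 0.4366 -0.1128  0.0413] [ 0.99634624 -0.08540591] 0.05893235943982103
```

View pics/w12.png

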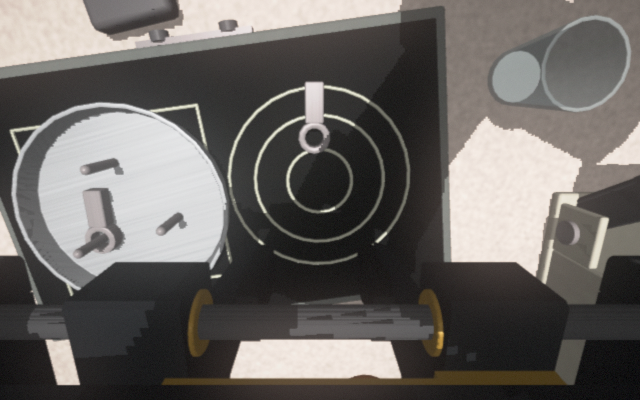

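Bracket 2 lies flat on the hob: eye at (315,137), shank end at (314,85), 59 mm long, top at 39 mm. Bracket 1 is still on its post. Now I'll re-grip bracket 2 by its shank.

```bash
python3 - <<'E'
from h import *
plan((.394,-.124,.08,85),jaw=36)
E
```

```text
t 21.68 tcp [ 0.4679 -0.1328  0.1823] x [0.09  0.995 0.033] z [-0.016  0.034 -0.999] F [-0.4 -0.2 -1.4] gap 0.03953906084830903
[[-0.04, -2.41, 3.46, -0.001, 36], [-0.04, -2.41, 3.46, -0.001, 36], [-0.04, -2.42, 3.46, -0.001, 36]]
```

Request:
jog_arm(increments=[[[0,-2.4,3.4,0,36],[0,-2.4,3.4,0,36],[0,-2.4,3.4,0,36],[0,0,0,0,36]]])

```text
clock: 22.18
ee_pos: [0.3865, -0.1192, 0.0755]
eef_rot: [-0.024, 0.738, 0.674, 0.004]
force: [1.0, -0.8, 0.6]
finger_gap: 0.032
```

```bash
python3 - <<'E'
from h import *
plan((.394,-.124,.06,85),(.394,-.124,.029,85),jaw=36)
E
```

```text
t 22.18 tcp [ 0.3865 -0.1192  0.0755] x [0.091 0.995 0.038] z [-0.026  0.041 -0.999] F [ 1.  -0.8  0.6] gap 0.03198609671821938
[[-0.47, 0.83, 1.51, -0.004, 36], [-0.12, 0.09, 3.1, -0.0, 36]]
```

Request:
jog_arm(increments=[[[-0.5,0.8,1.5,0,36],[-0.1,0.1,2.5,0,36],[0,0,0.6,0,36],[0,0,0,0,8],[0,0,0,0,8],[0,0,0,0,8]]], force=30)

```text
clock: 22.92
ee_pos: [0.3964, -0.1254, 0.0313]
eef_rot: [-0.022, 0.738, 0.674, 0.005]
force: [0.6, 0.9, -0.6]
finger_gap: 0.0153
```

Request:
jog_arm(increments=[[[0,0,-4,0,8],[0,0,-5,0,8],[0,0,-3,0,8],[0,0,0,0,8]]], force=40)

```text
clock: 23.42
ee_pos: [0.399, -0.13, 0.1561]
eef_rot: [-0.021, 0.738, 0.674, 0.005]
force: [0.0, 0.2, -1.2]
finger_gap: 0.0155
```

```bash
python3 - <<'E'
from h import *
s,r=st();b,_=shot('wrist');t=np.array(s['ee_pos'])
P=cloud('wrist')
for v in range(226,266,4): print(v,(P[v,315]-t).round(4),(P[v,305]-t).round(4),(P[v,325]-t).round(4))
plan((.50,-.27,.22,55),jaw=8)
E
```

```text
t 23.43 tcp [ 0.399  -0.13    0.1561] x [0.091 0.995 0.035] z [-0.021  0.037 -0.999] F [ 0.   0.2 -1.2] gap 0.015534441364766881
226 [-0.0184  0.001   0.0045] [-0.0192 -0.0035  0.0055] [-0.0182  0.0055  0.005 ]
230 [-0.0175  0.0008  0.0073] [-0.0181 -0.0036  0.0078] [-0.0177  0.0052  0.0091]
234 [-0.0164  0.0007  0.0093] [-0.0166 -0.0038  0.0087] [-0.0155  0.0051  0.0082]
238 [-0.0143  0.0005  0.0088] [-0.0145 -0.004   0.0082] [-0.0137  0.0049  0.0085]
242 [-0.0126  0.0003  0.0093] [-0.0128 -0.0041  0.0086] [-0.0118  0.0048  0.0085]
246 [-0.0107  0.0002  0.0093] [-0.0109 -0.0043  0.0086] [-0.0102  0.0046  0.0092]
250 [-0.0084 -0.      0.0085] [-0.0088 -0.0045  0.0083] [-0.0079  0.0045  0.0082]
254 [-0.0063 -0.0002  0.008 ] [-0.0068 -0.0047  0.0081] [-0.0063  0.0043  0.0091]
258 [-0.0041 -0.0004  0.0075] [-0.0047 -0.0049  0.0077] [-0.0043  0.0041  0.009 ]
262 [-0.0027 -0.0006  0.0086] [-0.0032 -0.0051  0.0088] [-0.0022  0.004   0.0087]
t 23.48 tcp [ 0.3985 -0.1296  0.1549] x [0.091 0.995 0.037] z [-0.023  0.039 -0.999] F [-0.   0.2 -1.2] gap 0.015647101996198374
[[-3.2, 2.8, -1.82, 0.13, 8], [-2.81, 3.19, -1.82, 0.13, 8], [-2.38, 3.53, -1.82, 0.13, 8], [-1.9, 3.81, -1.82, 0.13, 8]]
```

```bash
python3 - <<'E'
from h import *
plan((.51,-.27,.22,105),jaw=8)
E
```

```text
t 23.48 tcp [ 0.3985 -0.1296  0.1549] x [0.091 0.995 0.037] z [-0.023  0.039 -0.999] F [-0.   0.2 -1.2] gap 0.015647101996198374
[[-3.18, 3.05, -1.83, -0.088, 8], [-3.44, 2.76, -1.83, -0.088, 8], [-3.66, 2.44, -1.83, -0.088, 8], [-3.87, 2.11, -1.83, -0.088, 8]]
```

Request:
jog_arm(increments=[[[-3.2,3.0,-1.8,-0.088,8],[-3.4,2.8,-1.8,-0.088,8],[-3.7,2.4,-1.8,-0.088,8],[-3.9,2.1,-1.8,-0.088,8],[0,0,0,0,8]]])

```text
clock: 24.1
ee_pos: [0.5107, -0.2723, 0.2109]
eef_rot: [-0.029, 0.604, 0.797, 0.009]
force: [-0.4, 0.6, -0.0]
finger_gap: 0.0151
```

```bash
python3 - <<'E'
from h import *
s,r=st();b,_=shot('wrist','pics/w13.png');P=cloud('wrist')
m=(P[...,2]>.062)&(P[...,2]<.082);n,l,ss,c=cv2.connectedComponentsWithStats(m.astype(np.uint8))
for i in range(1,n):
    if 8<ss[i][4]<200: print(ss[i],np.median(P[l==i],0).round(4))
plan((.484-.0274,-.2605-.0066,.105,105),jaw=8)
E
```

```text
t 24.1 tcp [ 0.5107 -0.2723  0.2109] x [-0.269  0.962  0.056] z [-0.035  0.048 -0.998] F [-0.4  0.6 -0. ] gap 0.015068107707644305
[289  84   9  11  82] [ 0.4291 -0.3067  0.0716]
[241 156  10  10  83] [ 0.4961 -0.3308  0.0717]
[324 163  10  11  76] [ 0.4836 -0.2607  0.0714]
t 24.15 tcp [ 0.5097 -0.2708  0.2103] x [-0.269  0.961  0.058] z [-0.037  0.05  -0.998] F [-0.5  1.1 -1. ] gap 0.015393342664925341
[[0.39, -1.59, 3.58, 0.004, 8], [0.38, -1.59, 3.58, 0.004, 8], [0.38, -1.59, 3.58, 0.004, 8]]
```

Request:
jog_arm(increments=[[[0.4,-1.6,3.5,0,8],[0.4,-1.6,3.5,0,8],[0.4,-1.6,3.5,0,8],[0,0,0,0,8]]])

```text
clock: 24.65
ee_pos: [0.4513, -0.2613, 0.1004]
eef_rot: [-0.035, 0.604, 0.796, 0.009]
force: [1.0, -0.2, -1.2]
finger_gap: 0.0149
```

```bash
python3 - <<'E'
from h import *
plan((.4562,-.2672,.105,105),(.4562,-.2672,.06,105),jaw=8)
E
```

```text
t 24.65 tcp [ 0.4513 -0.2613  0.1004] x [-0.267  0.961  0.067] z [-0.044  0.057 -0.997] F [ 1.  -0.2 -1.2] gap 0.01491333362365668
[[-0.67, 0.3, -0.51, 0.009, 8], [-0.3, 0.13, 4.49, -0.0, 8]]
```

Request:
jog_arm(increments=[[[-0.7,0.3,0,0,8],[0,0,0,0,8],[0,0,0,0,8]]])

```text
clock: 25.02
ee_pos: [0.4583, -0.2679, 0.1024]
eef_rot: [-0.033, 0.604, 0.796, 0.009]
force: [-0.2, 0.5, -0.5]
finger_gap: 0.0153
```

```bash
python3 - <<'E'
from h import *
plan((.4562,-.2672,.06,105),jaw=8)
a,_=shot('side');cv2.imwrite('pics/m14.png',cv2.resize(a[90:190,340:440],(500,500),interpolation=cv2.INTER_CUBIC))
print(proj('side',[.4836,-.2605,.072]))
E
```

```text
t 25.02 tcp [ 0.4583 -0.2679  0.1024] x [-0.268  0.961  0.063] z [-0.041  0.054 -0.998] F [-0.2  0.5 -0.5] gap 0.015268387270906127
[[-0.14, -0.08, 4.24, 0.01, 8]]
[380.41589724 144.34021254]
```

View pics/m14.png

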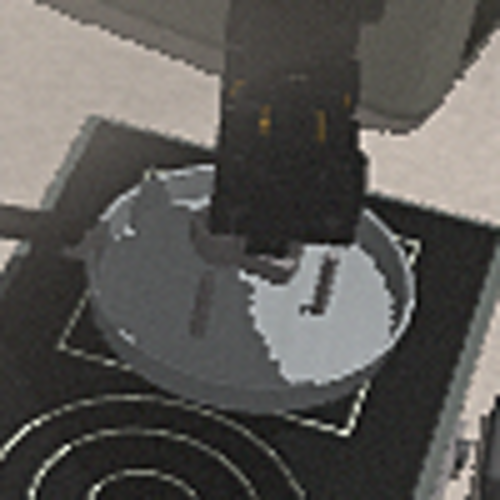

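Request:
jog_arm(increments=[[[-0.1,-0.1,1.2,0.01,8],[0,0,1.5,0,8],[0,0,1.0,0,8],[0,0,0,0,8]]])

```text
clock: 25.58
ee_pos: [0.4561, -0.2671, 0.0633]
eef_rot: [-0.032, 0.609, 0.793, 0.009]
force: [-0.6, -1.1, 0.0]
finger_gap: 0.0151
```

```bash
python3 - <<'E'
from h import *
plan((.4562,-.2672,.04,105),jaw=8)
E
```

```text
t 25.57 tcp [ 0.4561 -0.2671  0.0633] x [-0.257  0.964  0.062] z [-0.04   0.054 -0.998] F [-0.6 -1.1  0. ] gap 0.015138265900335804
[[-0.16, 0.07, 2.32, -0.001, 8]]
```

Request:
jog_arm(increments=[[[-0.1,0,1.2,0,8],[-0.1,0,1.2,0,8],[0,0,0.3,0,8],[0,0,0,0,30],[0,0,0,0,34],[0,0,-2,0,34]]])

```text
clock: 26.32
ee_pos: [0.4562, -0.2687, 0.0544]
eef_rot: [-0.033, 0.609, 0.793, 0.009]
force: [-0.4, 0.6, -0.3]
finger_gap: 0.0303
```

Request:
jog_arm(increments=[[[0,0,-4,0,38],[0,0,-5,0,38],[-2,4,-5,0.1,38],[-2,4,0,0.1,38],[0,0,0,0,38]]])

```text
clock: 26.95
ee_pos: [0.547, -0.2986, 0.1932]
eef_rot: [-0.031, 0.687, 0.726, 0.006]
force: [-0.7, 0.1, -0.7]
finger_gap: 0.0334
```

```bash
python3 - <<'E'
from h import *
s,r=st();b,_=shot('wrist','pics/w15.png');P=cloud('wrist')
m=(P[...,2]>.062)&(P[...,2]<.082);n,l,ss,c=cv2.connectedComponentsWithStats(m.astype(np.uint8))
for i in range(1,n):
    if 8<ss[i][4]<200: print(ss[i],np.median(P[l==i],0).round(4))
m=(P[...,2]>.036)&(P[...,2]<.06)&(np.hypot(P[...,0]-.47,P[...,1]+.299)<.075)
n,l,ss,c=cv2.connectedComponentsWithStats(m.astype(np.uint8))
for i in range(1,n):
    if ss[i][4]>100: A=P[l==i];print(ss[i],np.median(A,0).round(4),A.min(0).round(4),A.max(0).round(4),np.percentile(A[:,2],90))
E
```

```text
t 26.95 tcp [ 0.547  -0.2986  0.1932] x [-0.053  0.997  0.053] z [-0.037  0.051 -0.998] F [-0.7  0.1 -0.7] gap 0.03341919613941767
[300  42  11  13 112] [ 0.4299 -0.3069  0.0716]
[354 121  11  11  92] [ 0.4842 -0.2609  0.0718]
[266 133  10  10  85] [ 0.4968 -0.3312  0.0715]
[ 334   67   35   72 1335] [ 0.4648 -0.2677  0.0429] [ 0.4364 -0.2808  0.036 ] [ 0.4954 -0.2478  0.0593] 0.04401076685512724
[ 260   79   31   72 1262] [ 0.4774 -0.3271  0.0429] [ 0.4497 -0.3426  0.0362] [ 0.5095 -0.3161  0.0462] 0.043977806028177115
```

Both brackets measure flat: the top is at 42.9 mm in each case, against 42 expected. Each eye is around its post. Picture viewing is used up, so I continue from numbers. Next I'll find the heating centre and the room beside the pan.

```bash
cat >> h.py <<'E'
def heat(name,c0=(.464,-.123)):
    from scipy.optimize import least_squares
    z=load(name);P=cloud(name);g=z['im'].min(2).astype(int);K=z['K'];Ci=np.linalg.inv(z['W'])
    v,u=np.mgrid[0:400,0:640];r=np.stack([(u-K[0,2])/K[0,0],-(v-K[1,2])/K[1,1],-np.ones_like(u)],-1)@Ci[:3,:3].T;c=Ci[:3,3]
    Q=c+r*((.024-c[2])/r[...,2])[...,None]
    q=Q[(g>90)&(abs(P[...,2]-.024)<.006)][:,:2];c=np.array(c0)
    for w in (.006,.003,.002):
        d=np.hypot(*(q-c).T);k=q[abs(d-.083)<w];f=least_squares(lambda p:np.hypot(*(k-p[:2]).T)-p[2],[*c,.083],loss='soft_l1',f_scale=.001);c=f.x[:2]
    return c,f.x[2],len(k)
def posts(name='wrist'):
    P=cloud(name);m=(P[...,2]>.062)&(P[...,2]<.082)&(P[...,0]<.6)&(P[...,1]>-.42);n,l,ss,c=cv2.connectedComponentsWithStats(m.astype(np.uint8))
    return np.array([np.median(P[l==i],0) for i in range(1,n) if 20<ss[i][4]<200])
E
python3 - <<'E'
from h import *
print(heat('wrist'));p=posts();print(p.mean(0),len(p))
shot('side');print(heat('side'))
for n in('wrist','side'):
    P=cloud(n).reshape(-1,3);A=P[(P[:,2]>.05)&(P[:,0]>.3)&(P[:,0]<.66)&(P[:,1]<-.4)&(P[:,1]>-.7)]
    for x in np.arange(.3,.66,.04):
        B=A[(abs(A[:,0]-x)<.02)]
        if len(B):print(n,x.round(2),B[:,1].max().round(3),B[:,2].max().round(3),len(B))
E
```

```text
(array([ 0.46383595, -0.12425193]), np.float64(0.08382481638266075), 812)
[ 0.47030155 -0.29966909  0.07164114] 3
(array([ 0.46170699, -0.12601878]), np.float64(0.0838309963207905), 102)
wrist 0.42 -0.512 0.086 779
wrist 0.46 -0.511 0.089 2322
wrist 0.5 -0.517 0.09 2131
wrist 0.54 -0.523 0.091 1951
wrist 0.58 -0.529 0.09 1791
wrist 0.62 -0.535 0.08 518
side 0.42 -0.51 0.129 109
side 0.46 -0.508 0.182 479
side 0.5 -0.515 0.184 588
side 0.54 -0.52 0.213 628
side 0.58 -0.528 0.212 160
side 0.62 -0.539 0.122 11
```

```bash
python3 - <<'E'
from h import *
plan((.471,-.412,.19,2),(.471,-.412,.08,2),jaw=100)
E
```

```text
t 27.05 tcp [ 0.5453 -0.2981  0.1939] x [-0.054  0.997  0.053] z [-0.038  0.051 -0.998] F [-0.3  0.8  0.1] gap 0.033519359556008724
[[-1.22, -0.89, 0.01, 0.177, 100], [-1.36, -0.67, 0.01, 0.177, 100], [-1.45, -0.42, 0.01, 0.177, 100], [-1.5, -0.15, 0.01, 0.177, 100], [-1.51, 0.11, 0.01, 0.177, 100], [-1.46, 0.38, 0.01, 0.177, 100], [-1.38, 0.63, 0.01, 0.177, 100], [-1.24, 0.86, 0.01, 0.177, 100]]
[[-1.07, 1.06, 0.01, 0.177, 100], [0.2, 0.29, 5.49, -0.0, 100], [0.2, 0.29, 5.49, -0.0, 100]]
```

Request:
jog_arm(increments=[[[-1.2,-0.9,0,0.177,100],[-1.4,-0.7,0,0.177,100],[-1.5,-0.4,0,0.177,100],[-1.5,-0.1,0,0.177,100],[-1.5,0.1,0,0.177,100],[-1.5,0.4,0,0.177,100],[-1.4,0.6,0,0.177,100],[-1.2,0.9,0,0.177,100]]])

```text
clock: 28.05
ee_pos: [0.4668, -0.3979, 0.1925]
eef_rot: [-0.029, 0.996, 0.085, -0.019]
force: [-0.2, 0.5, -0.8]
finger_gap: 0.0882
```

Request:
jog_arm(increments=[[[-1.1,1.1,0,0.177,100],[0,0,0,0,100]]])

```text
clock: 28.3
ee_pos: [0.455, -0.4104, 0.1924]
eef_rot: [-0.028, 0.999, -0.006, -0.022]
force: [-1.0, -0.0, -0.7]
finger_gap: 0.0883
```

```bash
python3 - <<'E'
from h import *
plan((.471,-.412,.09,2),(.471,-.412,.036,2),jaw=100)
shot('side');P=cloud('side');q=posts('side');print(q)
E
```

```text
t 28.3 tcp [ 0.455  -0.4104  0.1924] x [ 0.999 -0.01  -0.044] z [-0.043  0.056 -0.997] F [-1.  -0.  -0.7] gap 0.08832456021120674
[[1.02, 0.35, 5.07, -0.023, 100], [1.01, 0.38, 5.07, -0.023, 100], [0.22, 0.31, 5.39, -0.0, 100]]
[[ 0.38855535  0.04444556  0.07272933]
 [ 0.37898369  0.09507965  0.07257074]
 [-0.01710358  0.06585737  0.07135157]
 [ 0.21367721  0.19241126  0.07331341]
 [ 0.59210456  0.4325188   0.07402276]
 [ 0.52102184  0.42611401  0.07186328]]
```

Request:
jog_arm(increments=[[[1.0,0.4,5.0,-0.02,100],[1.0,0.4,5.0,-0.02,100],[0.2,0.3,3.0,0,100],[0.1,0.1,1.5,0,100],[0,0,0,0,100]]])

```text
clock: 28.98
ee_pos: [0.4738, -0.4108, 0.0448]
eef_rot: [-0.028, 0.999, 0.026, -0.02]
force: [0.3, 0.4, 0.4]
finger_gap: 0.088
```

```bash
python3 - <<'E'
from h import *
plan((.4705,-.412,.037,2),jaw=100); plan((.4635,-.22,.037,2),jaw=100,cap=.02)
E
```

```text
t 28.98 tcp [ 0.4738 -0.4108  0.0448] x [ 0.998  0.053 -0.038] z [-0.041  0.054 -0.998] F [0.3 0.4 0.4] gap 0.08796846553964083
[[-0.31, 0.15, 0.78, 0.018, 100]]
t 28.98 tcp [ 0.4738 -0.4108  0.0448] x [ 0.998  0.053 -0.038] z [-0.041  0.054 -0.998] F [0.3 0.4 0.4] gap 0.08796846553964083
[[0.0, -1.9, 0.18, 0.002, 100], [-0.0, -1.9, 0.18, 0.002, 100], [-0.01, -1.9, 0.18, 0.002, 100], [-0.01, -1.9, 0.18, 0.002, 100], [-0.01, -1.9, 0.18, 0.002, 100], [-0.02, -1.9, 0.18, 0.002, 100], [-0.02, -1.9, 0.18, 0.002, 100], [-0.02, -1.9, 0.18, 0.002, 100]]
[[-0.03, -1.9, 0.18, 0.002, 100], [-0.03, -1.9, 0.18, 0.002, 100]]
```

Request:
jog_arm(increments=[[[-0.3,0,0.8,0.02,100],[0,-0.8,0,0,100],[0,-1.5,0.1,0,100],[0,-1.8,0.1,0,100],[0,-1.8,0.1,0,100],[0,-1.8,0.1,0,100],[0,-1.8,0.1,0,100],[0,-1.8,0.1,0,100]]])

```text
clock: 29.98
ee_pos: [0.4673, -0.2928, 0.0403]
eef_rot: [-0.023, 0.999, 0.016, -0.017]
force: [0.6, -4.2, -1.2]
finger_gap: 0.0881
```

```bash
python3 - <<'E'
from h import *
st();shot('scene');shot('wrist');print(posts('wrist'),posts('scene'))
P=cloud('scene').reshape(-1,3);A=P[(P[:,2]>.043)&(P[:,2]<.052)&(P[:,0]>.3)&(P[:,0]<.58)&(P[:,1]>-.42)&(P[:,1]<0)];print(len(A),A.min(0),A.max(0))
E
```

```text
t 29.98 tcp [ 0.4673 -0.2928  0.0403] x [ 0.999  0.033 -0.033] z [-0.035  0.045 -0.998] F [ 0.6 -4.2 -1.2] gap 0.08811410053410873
[] [[-0.68374227  0.19585375  0.07266809]
 [ 0.06441509 -0.01953909  0.07147443]
 [ 0.20517292  0.2030015   0.07306217]
 [ 0.41971682 -0.29002579  0.06929541]
 [ 0.38328302  0.06738495  0.07330594]
 [ 0.47780515  0.18680995  0.07965389]
 [ 0.48927791  0.29188568  0.08007504]]
345 [ 0.37271165 -0.30587832  0.04300534] [ 0.57433999 -0.11411497  0.05199506]
```

Request:
jog_arm(increments=[[[-0.1,-1.5,0.2,0,100],[-0.1,-1.5,0.2,0,100],[-0.1,-1.5,0.1,0,100],[0,-1.2,0.1,0,100],[0,-0.8,0,0,100],[0,0,0,0,100]]])

```text
clock: 30.82
ee_pos: [0.4651, -0.2308, 0.0403]
eef_rot: [-0.016, 1.0, 0.016, -0.013]
force: [1.2, 0.1, -0.8]
finger_gap: 0.0882
```

```bash
python3 - <<'E'
from h import *
from scipy.optimize import least_squares
st();shot('scene');shot('side')
for n in('scene','side'):
    P=cloud(n).reshape(-1,3);A=P[(P[:,2]>.044)&(P[:,2]<.053)&(P[:,0]>.3)&(P[:,0]<.56)&(P[:,1]>-.3)&(P[:,1]<0)]
    f=least_squares(lambda p:np.hypot(*(A[:,:2]-p).T)-.091,[.465,-.14],loss='soft_l1',f_scale=.002);print(n,len(A),f.x,A.min(0),A.max(0))
E
```

```text
t 30.82 tcp [ 0.4651 -0.2308  0.0403] x [ 0.999  0.032 -0.025] z [-0.026  0.033 -0.999] F [ 1.2  0.1 -0.8] gap 0.08821859887909436
scene 294 [ 0.46391364 -0.14446948] [ 0.3681822  -0.24141243  0.04401631] [ 0.55748534 -0.05143407  0.05278688]
side 475 [ 0.45992181 -0.14229943] [ 0.36877703 -0.23541051  0.04400181] [ 0.55943957 -0.05026226  0.05295046]
```

Request:
jog_arm(increments=[[[0,-0.8,0.1,0,100],[0,-0.8,0.1,0,100],[0,0,0,0,100],[0,0,0,0,100]]])

```text
clock: 31.42
ee_pos: [0.4658, -0.2181, 0.0399]
eef_rot: [-0.013, 1.0, 0.015, -0.011]
force: [1.1, -0.4, -0.5]
finger_gap: 0.0879
```

Request:
jog_arm(increments=[[[0,2.5,0,0,100],[0,2.0,-1,0,100],[0,0,-5,0,100],[0,0,-6,0,100],[1,-1,-4,0,100],[3,-3,0,0,100],[0,0,0,0,100]]])

```text
clock: 32.3
ee_pos: [0.5098, -0.2368, 0.203]
eef_rot: [-0.015, 1.0, 0.012, -0.012]
force: [-0.1, -1.0, -0.9]
finger_gap: 0.0881
```

```bash
python3 - <<'E'
from h import *
from scipy.optimize import least_squares
st();shot('wrist');shot('side');shot('scene')
print(posts('wrist'),posts('side'))
for n in('scene','side'):
    P=cloud(n).reshape(-1,3);A=P[(P[:,2]>.044)&(P[:,2]<.053)&(P[:,0]>.3)&(P[:,0]<.56)&(P[:,1]>-.3)&(P[:,1]<0)]
    f=least_squares(lambda p:np.hypot(*(A[:,:2]-p).T)-.091,[.465,-.14],loss='soft_l1',f_scale=.002);print(n,len(A),f.x,A.min(0),A.max(0))
E
```

```text
t 32.3 tcp [ 0.5098 -0.2368  0.203 ] x [ 0.999  0.025 -0.023] z [-0.023  0.03  -0.999] F [-0.1 -1.  -0.9] gap 0.08810442289403056
[[ 0.47765973 -0.09221756  0.07138983]
 [ 0.42385962 -0.13931728  0.07133625]
 [ 0.49166447 -0.16229323  0.07181935]] [[ 0.38849261  0.04438407  0.0727033 ]
 [ 0.37976774  0.09502924  0.07182685]
 [-0.04073914  0.05582131  0.071801  ]
 [ 0.59177497  0.43299271  0.07292944]
 [ 0.15231803  0.24489909  0.07255288]
 [ 0.52024205  0.4261021   0.07286788]]
scene 286 [ 0.46467691 -0.13074069] [ 0.37102476 -0.22074825  0.04400629] [ 0.55669843 -0.03960424  0.05268751]
side 464 [ 0.46082058 -0.12904528] [ 0.36898784 -0.22240969  0.04400136] [ 0.55940123 -0.03744083  0.05298186]
```

The pan centre from the posts is (0.4644, −0.1313) and the heating centre is (0.4637, −0.1245), so they are about 7 mm apart, inside 15. Next is shutting the bin by pushing the rail from the front.

```bash
python3 - <<'E'
from h import *
plan((.395,.285,.22,-5),jaw=0)
P=cloud('side').reshape(-1,3);A=P[(P[:,0]>.25)&(P[:,0]<.49)&(P[:,1]>.15)&(P[:,1]<.45)&(P[:,2]>.03)&(P[:,2]<.2)]
for x in np.arange(.26,.5,.02):
    B=A[abs(A[:,0]-x)<.01]
    if len(B):print(x.round(2),len(B),B.min(0).round(3),B.max(0).round(3))
E
```

```text
t 32.45 tcp [ 0.5083 -0.238   0.2025] x [ 0.999  0.023 -0.024] z [-0.025  0.03  -0.999] F [-0.5 -0.6 -0.8] gap 0.08805688108364138
[[-1.02, -5.26, 0.01, 0.011, 0], [-1.08, -5.24, 0.01, 0.011, 0], [-1.13, -5.23, 0.01, 0.011, 0], [-1.19, -5.22, 0.01, 0.011, 0], [-1.25, -5.21, 0.01, 0.011, 0], [-1.31, -5.19, 0.01, 0.011, 0], [-1.36, -5.18, 0.01, 0.011, 0], [-1.42, -5.16, 0.01, 0.011, 0]]
[[-1.48, -5.15, 0.01, 0.011, 0], [-1.53, -5.13, 0.01, 0.011, 0]]
0.26 243 [0.256 0.235 0.03 ] [0.27  0.312 0.068]
0.28 570 [0.27  0.228 0.031] [0.29  0.316 0.069]
0.3 569 [0.29  0.231 0.03 ] [0.31  0.319 0.069]
0.32 557 [0.31  0.234 0.031] [0.33  0.323 0.069]
0.34 556 [0.33  0.238 0.031] [0.35  0.327 0.069]
0.36 544 [0.35  0.243 0.03 ] [0.37  0.33  0.069]
0.38 223 [0.37  0.246 0.031] [0.386 0.329 0.068]
0.44 27 [0.447 0.238 0.123] [0.45  0.274 0.13 ]
0.46 549 [0.45  0.151 0.088] [0.47  0.335 0.133]
0.48 1018 [0.47  0.151 0.077] [0.49  0.43  0.117]
```

Request:
jog_arm(increments=[[[-1.0,-5.3,0,0.011,0],[-1.1,-5.2,0,0.011,0],[-1.1,-5.2,0,0.011,0],[-1.2,-5.2,0,0.011,0],[-1.3,-5.2,0,0.011,0],[-1.3,-5.2,0,0.011,0],[-1.4,-5.2,0,0.011,0],[-1.4,-5.2,0,0.011,0]]])

```text
clock: 33.45
ee_pos: [0.4163, 0.1816, 0.2148]
eef_rot: [-0.015, 0.999, -0.043, -0.016]
force: [0.5, -0.1, 0.7]
finger_gap: 0.0104
```

Request:
jog_arm(increments=[[[-1.5,-5.1,0,0.011,0],[-1.0,-2.0,0,0.011,0],[0,0,0,0,0]]])

```text
clock: 33.83
ee_pos: [0.3969, 0.2565, 0.2169]
eef_rot: [-0.015, 0.998, -0.054, -0.017]
force: [0.8, -0.3, 0.4]
finger_gap: 0.0004
```

```bash
python3 - <<'E'
from h import *
plan((.40,.287,.15,-5),(.405,.287,.103,-5),jaw=0)
E
```

```text
t 33.83 tcp [0.3969 0.2565 0.2169] x [ 0.994 -0.107 -0.036] z [-0.033  0.031 -0.999] F [ 0.8 -0.3  0.4] gap 0.0004097191856426065
[[0.11, -1.44, 3.38, -0.01, 0], [0.12, -1.44, 3.38, -0.01, 0], [0.67, 0.09, 4.68, -0.0, 0]]
```

Request:
jog_arm(increments=[[[0.1,-1.4,3.4,-0.01,0],[0.1,-1.4,3.4,-0.01,0],[0.7,0.1,4.4,0,0],[1.2,0,0,0,0],[1.2,0,-0.2,0,0],[1.2,0,-0.7,0,0],[1.2,0,-0.6,0,0]]])

```text
clock: 34.7
ee_pos: [0.4551, 0.2758, 0.1223]
eef_rot: [-0.016, 0.999, -0.047, -0.022]
force: [-18.3, 4.6, 19.0]
finger_gap: 0.0
```

Request:
jog_arm(increments=[[[0.9,0,-0.8,0,0],[1.0,0,-0.7,0,0],[1.0,0,-0.6,0,0],[1.0,0,-0.4,0,0],[0.8,0,-0.3,0,0]]])

```text
clock: 35.33
ee_pos: [0.4988, 0.2697, 0.1519]
eef_rot: [-0.017, 0.998, -0.047, -0.032]
force: [-49.5, 9.5, -1.0]
finger_gap: 0.0004
```

Request:
jog_arm(increments=[[[-1.0,0,0,0,0],[-3.0,0,0,0,0],[-3,0,-2,0,0],[-3,2,-6,0,0],[0,5,-5,0,0],[0,6,0,0,0],[0,6,0,0,0],[0,0,0,0,0]]])

```text
clock: 36.33
ee_pos: [0.3969, 0.0864, 0.2778]
eef_rot: [-0.015, 0.999, -0.047, -0.023]
force: [0.3, 0.2, -0.4]
finger_gap: 0.0006
```

```bash
python3 - <<'E'
from h import *
from scipy.optimize import least_squares
st();a,_=shot('side');shot('scene')
P=cloud('side');A=P[255:330,225:300].reshape(-1,3);A=A[(A[:,2]>.15)&(A[:,2]<.18)];print('rail',len(A),A.mean(0),A.min(0),A.max(0))
for n in('scene','side'):
    Q=cloud(n).reshape(-1,3);A=Q[(Q[:,2]>.044)&(Q[:,2]<.053)&(Q[:,0]>.3)&(Q[:,0]<.56)&(Q[:,1]>-.3)&(Q[:,1]<0)]
    f=least_squares(lambda p:np.hypot(*(A[:,:2]-p).T)-.091,[.465,-.14],loss='soft_l1',f_scale=.002);print(n,len(A),f.x)
E
```

```text
t 36.33 tcp [0.3969 0.0864 0.2778] x [ 0.994 -0.094 -0.048] z [-0.045  0.032 -0.998] F [ 0.3  0.2 -0.4] gap 0.0005809133026929147
rail 366 [0.5175591  0.284452   0.16387181] [0.50867229 0.23130667 0.15011843] [0.52769887 0.33020478 0.16862051]
scene 292 [ 0.46461667 -0.13052977]
side 311 [ 0.46043772 -0.13098595]
```

Request:
jog_arm(increments=[[[1.5,5.5,0,0,60],[1.5,5.5,0,0,60],[2,5.5,0,0,60],[2,5.5,0,0,60],[2,5.5,1,0,60],[2,3,2,0,60],[0,0,0,0,60]]])

```text
clock: 37.3
ee_pos: [0.4893, -0.2236, 0.233]
eef_rot: [-0.014, 0.999, -0.035, -0.021]
force: [-0.2, 0.4, 0.2]
finger_gap: 0.053
```

```bash
python3 - <<'E'
from h import *
st();b,_=shot('wrist','pics/w16.png');p=posts();print(p,p.mean(0))
try: print('heat',heat('wrist'))
except Exception as e: print(e)
P=cloud('wrist');c=p.mean(0)
m=(P[...,2]>.037)&(P[...,2]<.06)&(np.hypot(P[...,0]-c[0],P[...,1]-c[1])<.076)
n,l,ss,_=cv2.connectedComponentsWithStats(m.astype(np.uint8))
for i in range(1,n):
    if ss[i][4]>100:
        A=P[l==i];T=A[A[:,2]<.046];xy=T[:,:2].astype(np.float32);(cx,cy),(w,h),an=cv2.minAreaRect(xy*1000)
        f=np.linalg.lstsq(np.c_[T[:,:2],np.ones(len(T))],T[:,2],rcond=None)[0];print(len(A),np.median(A,0).round(4),'rect',cx,cy,w,h,an,'slope',f[:2])
        # eye centre: rect end nearest a post
        q=p[np.argmin(np.hypot(*(p[:,:2]-xy.mean(0)).T))][:2];d=np.array(xy.mean(0)-q);print('nearest post',q)
E
```

```text
t 37.3 tcp [ 0.4893 -0.2236  0.233 ] x [ 0.997 -0.069 -0.043] z [-0.041  0.03  -0.999] F [-0.2  0.4  0.2] gap 0.052993174378256146
[[ 0.4774856  -0.09176472  0.07143273]
 [ 0.423889   -0.13929558  0.07151767]
 [ 0.49158513 -0.16219004  0.07170467]] [ 0.46431991 -0.13108345  0.07155169]
heat (array([ 0.46332454, -0.12763455]), np.float64(0.0827096274587982), 1390)
1151 [ 0.4592 -0.0996  0.0429] rect 458.846923828125 -95.93550872802734 59.55661392211914 27.11849021911621 9.328143119812012 slope [-0.01824443  0.02729333]
nearest post [ 0.4774856  -0.09176472]
954 [ 0.4739 -0.159   0.0429] rect 474.14947509765625 -157.2876739501953 26.878997802734375 59.72686767578125 77.60596466064453 slope [-0.0073237   0.00921315]
nearest post [ 0.49158513 -0.16219004]
```

```bash
python3 -c "
from rig import job
print(job.sign_off())"
```

```text
the job is handed in; nothing more can be done
None
```

I pulled the bin fully forward and loaded both brackets that were there onto posts of their own, with the pan still in its parking place. I then slid the pan to the heating place, pushed the bin shut and handed the job in at about 37 s. `job.sign_off()` gives no verdict.

**How it went:** Each bracket was laid flat on the bare hob first and re-gripped by its shank before it went onto its post. The second bracket lay too near the housing for a shank grip, so I lifted it out of the bin by its eye.

**Last checks, all from the camera depth data:**
- **Brackets:** each eye is about 2–3 mm from its post's axis. The tops are at 42.9 mm against 42 expected, so both lie flat.
- **Pan:** the posts put its centre about 7 mm from the heating centre; the limit is 15 mm. A later fit with the pan covering the circles gave 3–4 mm, but I trust it less.
- **Bin:** the rail is back where it started to within about 0.1 mm, and the bin stopped firmly when pushed shut.
- **Robot:** it stood clear above the pan with near-zero force.

**What did not go cleanly or was not checked:**
- The tool's tilt drifted by up to about 5°. It caused no visible harm.
- The 16-picture limit ran out after the second bracket was placed, so everything after that was checked by numbers only.
- I did not re-measure the bystanders at the end, but every path was planned clear of them.

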